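# Blank off the colour tank outlet in a block-printing workshop

## Task

Close off the outlet of the colour tank: push the loose black blanking coupling fully home onto the grooved steel adaptor with its cam arms open, then swing its two yellow cam arms shut, one after the other, each right down flat against the side of the coupling, and let go. Leave the printing blocks and the jar of colour standing where they are.

Things in the scene. Friction and masses are not known exactly. Their poses are not given: they have to be found in the camera images.
- adaptor_face (a point): Centre of the front face of the fixed grooved steel adaptor on the tank's outlet, axis level, 115 mm above the work surface. +y points out of it, away from the tank: the coupling is pushed on along -y. z is up. A 63 mm cylinder reaching 48 mm back, front edge bevelled 4 mm; a groove 5.5 mm deep runs round it from 11 to 33 mm behind the face.
- tank: White tank, 260 mm square. Origin on the work surface below adaptor_face, same axes. Behind the face: hexagon (72 mm, 48-62 mm back), grey ball valve (89 mm diameter, 62-144 mm back) with a red T handle 103 mm back, top 57 mm above the axis; tank wall 165 mm back, its lid 414 mm up. A drip tray 18 mm high, 170 mm wide, below the adaptor reaches 50 mm in front of the face.
- coupling_grip (a point): Centre of the hexagonal tail of the loose black coupling, on its axis: grip here. Tail 48 mm long, 46 mm across its upright flats, which face +x and -x. Axes: -y the way the open mouth faces, z up. It starts lying on its cup, axis level, 37 mm up. About 0.4 kg. The cup, 74 mm across flats, runs from 24 to 76 mm (mouth) towards -y; behind the tail a brass plug head ends 38 mm to +y.
- coupling_seat (a point): Centre of the floor of the coupling's bore (65.4 mm wide, 38 mm deep), 38 mm behind the mouth and 38 mm from coupling_grip towards -y; same axes. Fully home, this point lies on adaptor_face with the y axes parallel. About 1 mm of play all round on the adaptor; the coupling slides on freely and rests there by itself when let go.
- cam_far_pin (a point): Upright hinge pin of the yellow cam arm on the coupling's +x side, on the level of its axis, 38.5 mm to +x of it and 14 mm behind the mouth. These axes turn with the arm: +y runs from the pin to the tip. The arm is a bar 9 mm thick, 16 mm high, its middle 4 mm outside the pin, 61 mm long, then a thumb tab 24 mm high bent 18 degrees outward, ending 81 mm from the pin.
- cam_near_pin (a point): Hinge pin of the yellow cam arm on the coupling's -x side, the mirror image of cam_far_pin.
- cam_far_tab (a point): Middle of the thumb tab of the +x cam arm, 68 mm along the arm from its pin and 7 mm to the outside; moves with the arm.
- cam_near_tab (a point): Middle of the thumb tab of the -x cam arm, mirror image of cam_far_tab.
- cam_far (a joint): Angle of the +x cam arm, rad: 0 shut (pointing to the tail, flat along the coupling), 1.57 standing straight out sideways, at most 1.8 (leaning to the tank). It stays where left; about 2 N at the tab moves it. To shut it push the tab from its tank side, round to the tail and in. Its root cam enters the groove: it shuts only when the coupling is home, and a shut arm blocks pushing on.
- cam_near (a joint): Angle of the -x cam arm, mirror image of cam_far: 0 shut, 1.57 standing straight out sideways to -x.
- block_leaf_mid (a point): Middle of a loose dark wooden printing block, 95 x 72 x 47 mm, teal leaves carved on top. Bystander.
- block_border_mid (a point): Middle of a loose wooden printing block, 100 x 75 x 62 mm, with a handle ridge on top and a red underside. Bystander.
- colour_jar_mid (a point): Middle of a closed red jar of colour, 72 mm diameter, 85 mm high. Bystander.
Mind the look-alikes: they are no part of the job. Leave any purple or turquoise look-alike of the part that bears coupling_grip alone.

How it is judged:
On the way, in this order (a step that is already met when the one before it is completed fails the run):
1. the coupling is fully home on the adaptor, both cam arms still open (distance between coupling_seat and adaptor_face below 0.005 m and angle between the y axis of coupling_seat and the y axis of adaptor_face, either way round below 0.12 rad and value of joint each of cam_far, cam_near above 0.7 rad), for 0.2 s.
2. one cam arm is shut while the other still stands open (distance between coupling_seat and adaptor_face below 0.006 m and ((value of joint cam_far below 0.15 rad and value of joint cam_near above 0.5 rad) or (value of joint cam_near below 0.15 rad and value of joint cam_far above 0.5 rad))), for 0.2 s.
At the end, for the whole second after the job is handed in: The coupling is home on the adaptor (seat within 5 mm of the adaptor's face, axes within 7 degrees), and both cam arms are shut against it (within 0.15 rad) (distance between coupling_seat and adaptor_face below 0.005 m and angle between the y axis of coupling_seat and the y axis of adaptor_face, either way round below 0.12 rad and value of joint each of cam_far, cam_near below 0.15 rad); the robot touches nothing.
It fails at once if a printing block or the colour jar is shoved (30 mm) or tipped over (distance of any of block_leaf_mid, block_border_mid, colour_jar_mid from where it was at the start of the episode above 0.03 m or angle between any of block_leaf_mid, block_border_mid, colour_jar_mid's own z axis and vertical above 0.5 rad).
It also fails if it takes over 70 s, if anything falls off the work surface, if the arm or the gripper's body presses on something with over 40 N, if the wrist force passes 120 N, or if a joint passes its speed limit or range.

## Robot

A 6-joint arm with a two-finger parallel gripper is mounted at the origin on the work surface. World frame = base frame: x ahead of the robot, y to its left, z up, the work surface at z = 0. Lengths are in m, angles in rad, forces in N, time in s.
With the tool pointing down it reaches from about 0.275 to 0.725 m from the base axis. Payload 5.6 kg.
Tool frame: the origin (TCP) lies midway between the tips of the shut fingers; the grasp point (between the pads) lies hold_point_z behind it (hold_point_z is the distance from the TCP to the grasp point, in m); y points along the fingers, z is the direction in which the jaws open and shut, and the axes are right-handed (so a half turn about y gives the same grasp; the last joint's range is limited). The gripper opens to 85 mm and grips with 20 to 120 N. Pads are 22 mm wide; open, the fingers measure 114 mm over their backs; the gripper's body (76 mm by 85 mm) begins 54 mm behind the grasp point. The pads swing forward as they close: fully open they stand 13 mm farther back than shut.
Start: joints at [-0.964, 0.255, 0.108, 0, -1.424, -0.285], TCP at [0.174, -0.522, 0.231] pointing down, gripper open.
Joint ranges: [-2.95, 2.95], [-1.21, 1.97], [-1.09, 1.5], [-2.87, 1.71], [-2.94, -0.07], [-3.05, 3.05]. Speed limits (rad/s): [2.57, 2.57, 3.14, 3.14, 3.14, 3.14].

## Interface

Orientations are given as a unit quaternion [w, x, y, z].
In Python, from bench import get_obs, read_camera, close_job, hold_point_z gives the robot as it stands. The module is installed in compiled form; this text tells all that it offers.
- The arm moves only by the tool apply_moves, never from a script. Its argument "steps" is a list of rows, each a list of 7 numbers: the turn, a rotation vector about the tool's x, y, z in degrees, then the shift along the tool's x, y, z in mm, then the opening in per cent of the stroke, from 0 (shut) to 100 (fully open). A call has 1 to 5 rows; each row is the pose to reach, as a shift and turn from the pose measured when the call began, along the tool's axes at that moment; what a row does not reach only later rows make up. A row lasts 1/12 s, in which the tool goes at most 41.7 mm and 7.16 degrees, less where a joint would pass 70% of its speed; a pose out of reach is approached as far as the arm can. A call with a gripper value outside its range is refused whole. The fingers move at their own pace and stop on an object; "newtons" is the grip in N (left out, the last holds). Time passes only in rows, so rows that repeat a pose let the fingers close. It gives the time, the measured TCP pose, the force and the opening at its end, in the units of the state.
- get_obs(): the state, without advancing time (a new reading comes with each control period).
- read_camera(name): name is "scene" or "side" or "wrist"; returns a dict with "pixels" (400x640x3 uint8, blue, green, red), "fx", "fy", "cx", "cy" (pixels), "position" and "attitude" of the camera in the world; the wrist camera has in their place "mount" (4x4, takes a point from camera to tool coordinates, whose origin is the TCP and whose axes are the tool frame's). Camera axes: x right, y down, z forward; pixel columns grow to the right and rows downward; lengths in m; the calibration is good to about 2 mm. A picture is of the moment at which its call begins: read the wrist's pose just before it. There is no depth.
- close_job(): hands the job in, once; it reports no verdict.
The state is a dict: "time_s": time; "joints": joint angles; "qvel": joint speeds; "effort": joint torques, N m; "ee_pos": TCP position; "orientation": TCP orientation; "ft_force": force on the tool from outside, world axes, zero at the start; "ft_torque": the same for the moment, N m; "grip_width": opening from 0.0 (shut) to 1.0 (fully open).
Only numpy, scipy, OpenCV 4.12 (cv2) and the standard library are available. Lean on these libraries where they do the work, as an engineer would, in place of code of your own. Each camera call takes 0.05 s, during which the arm holds its last target. There are 200 camera calls.

## Working session

There is one attempt and no reset: what is moved stays moved. The work goes in short steps, Python scripts to look and compute and a tool call to move; the robot and the scene stay as the last step left them, time stands still between calls to the robot, and variables do not carry over. Pictures are saved under pics/ and viewed, about 8 in all and at most 12, crops included, and the job is handed in when it is done.

Besides the shell and the picture viewer there is one more tool, called after "Request:" as name(argument=value, ...), one argument or row to a line, values as JSON. apply_moves: Moves the arm, as the interface text tells. Its arguments: {"type":"object","properties":{"steps":{"type":"array"},"newtons":{"type":"number"}},"required":["steps"]}

```bash
mkdir -p pics
cat > h.py <<'E'
import numpy as np, cv2, json
from scipy.spatial.transform import Rotation as R
from bench import get_obs, read_camera, close_job, hold_point_z
def rot(q): return R.from_quat([q[1],q[2],q[3],q[0]])
def cam(name):
    o=get_obs(); c=read_camera(name)
    K=np.array([[c['fx'],0,c['cx']],[0,c['fy'],c['cy']],[0,0,1.]])
    if 'mount' in c:
        T=np.eye(4);T[:3,:3]=rot(o['orientation']).as_matrix();T[:3,3]=o['ee_pos'];T=T@np.array(c['mount'])
    else:
        T=np.eye(4);a=np.array(c['attitude']);T[:3,:3]=rot(a).as_matrix() if a.size==4 else a.reshape(3,3);T[:3,3]=c['position']
    return c['pixels'],K,T
def proj(K,T,P):
    p=(np.atleast_2d(P)-T[:3,3])@T[:3,:3]; return (p@K.T)[:,:2]/p[:,2:]
def ray(K,T,uv): 
    d=T[:3,:3]@np.linalg.solve(K,[*uv,1]); return T[:3,3],d/np.linalg.norm(d)
def atz(K,T,uv,z):
    o,d=ray(K,T,uv); return o+d*(z-o[2])/d[2]
def tri(*v):
    A=np.zeros((3,3));b=np.zeros(3)
    for K,T,uv in v:
        o,d=ray(K,T,uv);M=np.eye(3)-np.outer(d,d);A+=M;b+=M@o
    X=np.linalg.solve(A,b); return X,[np.round(proj(K,T,X)[0]-uv,1) for K,T,uv in v]
def save(tag,**k):
    np.savez(tag+'.npz',**k)
E
python3 - <<'E'
from h import *
o=get_obs();print(o, hold_point_z)
for n in('scene','side','wrist'):
    p,K,T=cam(n);cv2.imwrite(f'pics/{n}0.png',p);np.savez(f'{n}0.npz',p=p,K=K,T=T);print(n,K[0,0],np.round(T,3).tolist())
E
```

```text
{'time_s': 0.0, 'joints': array([-9.64406572e-01,  2.55757150e-01,  1.07015235e-01, -4.63321558e-04,
       -1.42391147e+00, -2.84602698e-01]), 'qvel': array([-3.33339972e-04, -4.84869599e-04, -4.05649200e-05, -5.04345985e-04,
        2.05293962e-03,  5.66261296e-04]), 'effort': array([ 2.31081567e-04, -3.86626089e+01,  2.37938458e+01,  5.36523074e+00,
       -6.22245992e-03, -3.47221123e-05]), 'ee_pos': array([ 0.17384166, -0.52128304,  0.23039642]), 'orientation': array([ 0.69864002, -0.69731541, -0.11311811,  0.11339154]), 'ft_force': array([-0.11317262,  0.32644935,  0.66464474]), 'ft_torque': array([ 0.01866379, -0.01170702, -0.03285284]), 'grip_width': 1.0033989292289454} 0.0187
scene 461.9848360897414 [[0.642, 0.602, -0.475, 1.046], [0.767, -0.492, 0.413, -0.189], [0.015, -0.629, -0.777, 0.817], [0.0, 0.0, 0.0, 1.0]]
side 382.43090764546326 [[0.989, -0.104, 0.102, 0.518], [-0.146, -0.702, 0.697, -0.328], [-0.001, -0.705, -0.71, 0.631], [0.0, 0.0, 0.0, 1.0]]
wrist 312.85046836120665 [[-0.317, 0.898, 0.305, 0.095], [0.948, 0.3, 0.104, -0.548], [0.002, 0.322, -0.947, 0.373], [0.0, 0.0, 0.0, 1.0]]
```

View pics/scene0.png

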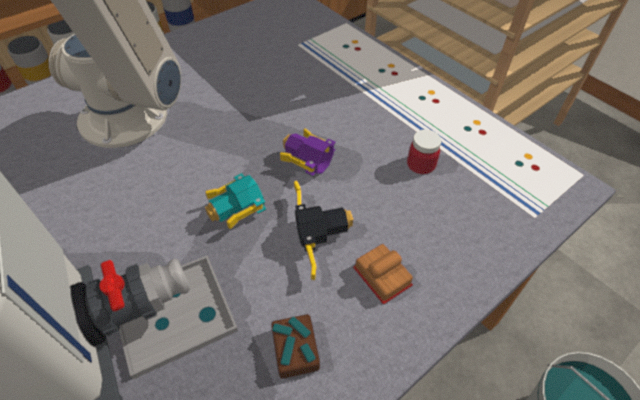

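View pics/side0.png

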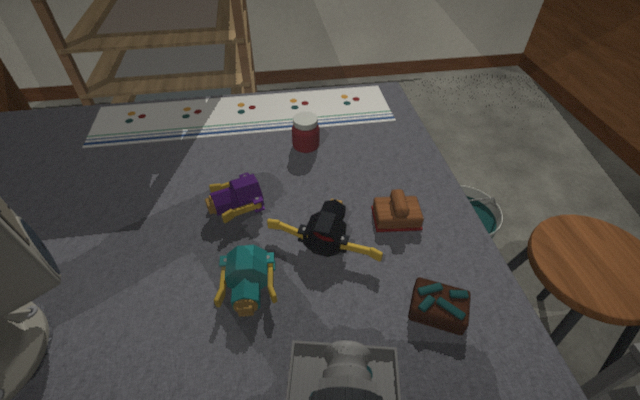

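Candidates for the coupling, by scene/side pixel:
- black, arms open: (322,222) / (325,232)
- turquoise: (237,200) / (246,275)
- purple: (310,152) / (237,195)

The description fits the black one. I'll check it, and the adaptor, in one close crop.

Run:
```python
from h import *
s=np.load('scene0.npz')['p'];d=np.load('side0.npz')['p']
def crop(p,u,v,w,h,k):
    c=cv2.resize(p[v:v+h,u:u+w],None,fx=k,fy=k,interpolation=cv2.INTER_CUBIC)
    for i in range(0,w,10):
        L=10 if i%50 else 20
        cv2.line(c,(i*k,0),(i*k,L//2),(0,255,255),1)
        if (u+i)%20==0: cv2.putText(c,str(u+i),(i*k,16),0,.35,(0,255,255),1)
    for i in range(0,h,10):
        cv2.line(c,(0,i*k),(5,i*k),(0,255,255),1)
        if (v+i)%20==0: cv2.putText(c,str(v+i),(6,i*k+4),0,.35,(0,255,255),1)
    return c
a=crop(s,270,170,100,120,4);b=crop(d,260,180,130,100,3)
e=crop(s,60,240,130,100,3);f=crop(d,280,330,130,70,3)
o=np.zeros((600,800,3),np.uint8)
def put(c,x,y):
    c=c[:600-y,:800-x]; o[y:y+c.shape[0],x:x+c.shape[1]]=c
put(crop(s,270,170,95,115,4),0,0);put(b,400,0);put(f,400,305);put(crop(s,70,245,130,65,3)[:,:],0,0+465) 
cv2.imwrite('pics/crop1.png',o)
```

```text
(no output)
```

View pics/crop1.png

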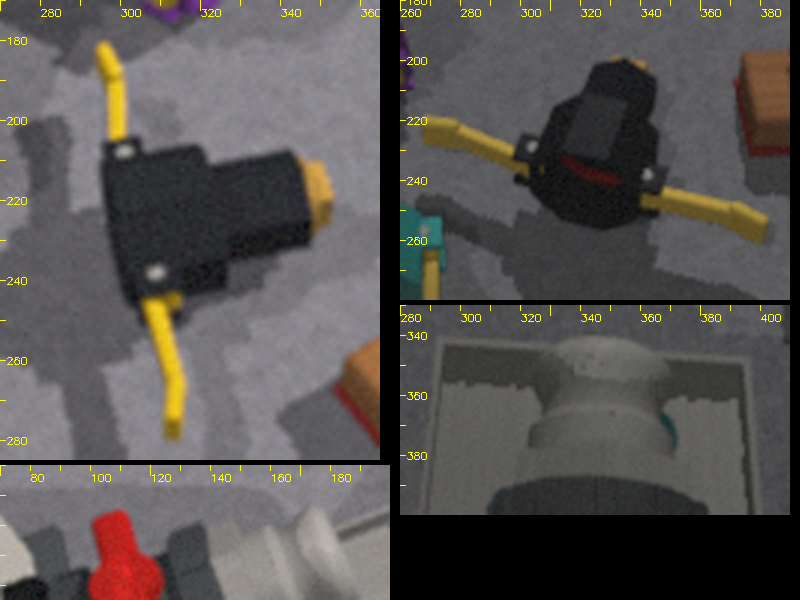

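Run:
```python
from h import *
S=np.load('scene0.npz');D=np.load('side0.npz');S=(S['K'],S['T']);D=(D['K'],D['T'])
for n,a,b in[('near',(301,207.7),(303.7,228.3)),('far',(309,238),(342.7,237.7)),('neartab_tip',(295.5,181),(266,222)),('fartip',(313,278),(382,258)),('tail top back?',(346,208),(0,0)),
 ('tray cornerFR',(209,257.5),(398,348)),('tray FL',(235,325),(293,343))]:
    if b==(0,0): continue
    print(n,*tri((*S,a),(*D,b)))
for uv in[(187,278),(165,262),(209,257.5),(235,325)]: print('scene',uv,[np.round(atz(*S,uv,z),3) for z in(.018,.115,.1465)])
for uv in[(292,343),(398,348),(350,338),(328,360),(370,362)]: print('side',uv,[np.round(atz(*D,uv,z),3) for z in(.018,.115,.1465)])
for n,uv in[('leaf',(296,345)),('border',(383,272)),('jar',(424,150))]: print(n,atz(*S,uv,.05))
for n,uv in[('leaf',(440,303)),('border',(398,208)),('jar',(306,130))]: print(n,atz(*D,uv,.05))
```

```text
near [0.56386883 0.15585835 0.04919901] [array([-0.1,  0.2]), array([-0.1, -0.2])]
far [0.63508671 0.1205771  0.05065221] [array([-0.1,  0.3]), array([-0.2, -0.3])]
neartab_tip [0.48982841 0.19677743 0.036132  ] [array([-0.3,  0.9]), array([-0.5, -0.9])]
fartip [0.70262066 0.07592816 0.03316401] [array([-0.3,  0.6]), array([-0.3, -0.6])]
tray cornerFR [ 0.64004703 -0.11126316  0.16931593] [array([-14.7,  18.4]), array([-12.2, -28.2])]
tray FL [ 0.54830808 -0.0158815  -0.18889856] [array([  7.4, -23. ]), array([16. , 21.3])]
scene (187, 278) [array([ 0.54 , -0.106,  0.018]), array([ 0.602, -0.116,  0.115]), array([ 0.622, -0.12 ,  0.147])]
scene (165, 262) [array([ 0.481, -0.122,  0.018]), array([ 0.549, -0.13 ,  0.115]), array([ 0.572, -0.133,  0.146])]
scene (209, 257.5) [array([ 0.527, -0.049,  0.018]), array([ 0.59 , -0.066,  0.115]), array([ 0.61 , -0.072,  0.146])]
scene (235, 325) [array([ 0.68 , -0.087,  0.018]), array([ 0.725, -0.099,  0.115]), array([ 0.739, -0.103,  0.146])]
side (292, 343) [array([ 0.518, -0.057,  0.018]), array([ 0.518, -0.1  ,  0.115]), array([ 0.518, -0.114,  0.146])]
side (398, 348) [array([ 0.686, -0.09 ,  0.018]), array([ 0.66 , -0.128,  0.115]), array([ 0.651, -0.14 ,  0.146])]
side (350, 338) [array([ 0.613, -0.062,  0.018]), array([ 0.598, -0.105,  0.115]), array([ 0.593, -0.118,  0.146])]
side (328, 360) [array([ 0.571, -0.092,  0.018]), array([ 0.563, -0.13 ,  0.115]), array([ 0.56 , -0.142,  0.146])]
side (370, 362) [array([ 0.636, -0.105,  0.018]), array([ 0.617, -0.14 ,  0.115]), array([ 0.611, -0.152,  0.146])]
leaf [ 0.79075803 -0.03097789  0.05      ]
border [0.78350876 0.18152584 0.05      ]
jar [0.61140054 0.48273953 0.05      ]
leaf [ 0.76934361 -0.03944587  0.05      ]
border [0.76379505 0.18017131 0.05      ]
jar [0.61029505 0.47970052 0.05      ]
```

View pics/wrist0.png

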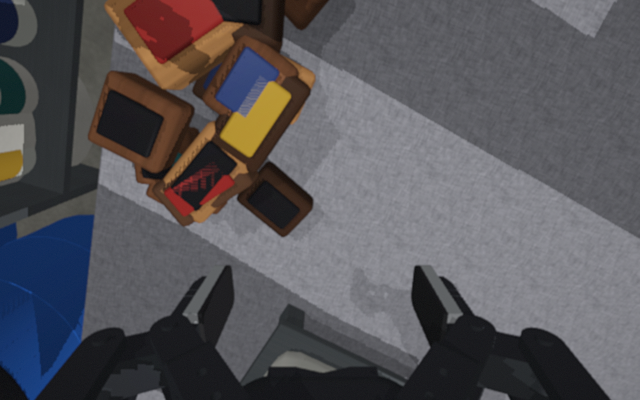

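Black coupling confirmed (open yellow arms, hinge pins in the scene view at (301,208) and (309,238)). Turquoise and purple are the decoys. The coupling grip is at about (0.627, 0.194) with yaw about -26°. The adaptor face is at about (0.592, -0.12) with yaw about -12°. Next I'll plan the moves in tool axes.

```bash
cat >> h.py <<'E'
def goal(pos,yaw,flip=False):
    """steps from the present pose to tool-down pose; yaw deg = coupling-like yaw, tool z along (cos,sin), flip: opposite"""
    a=np.radians(yaw+(180 if flip else 0)); z=np.array([np.cos(a),np.sin(a),0]); y=np.array([0,0,-1.]); x=np.cross(y,z)
    G=R.from_matrix(np.c_[x,y,z]); o=get_obs(); C=rot(o['orientation'])
    rv=(C.inv()*G).as_rotvec(degrees=True); s=C.inv().apply(np.array(pos)-o['ee_pos'])*1000
    print('turn',np.round(rv,2),'shift',np.round(s,1),'|',round(float(np.linalg.norm(rv)),1),round(float(np.linalg.norm(s))))
E
python3 - <<'E'
from h import *
o=get_obs();print(np.round(rot(o['orientation']).as_matrix(),3).tolist())
T=np.load('wrist0.npz')['T'];C=rot(o['orientation']).as_matrix()
print('cam in tool',C.T@(T[:3,3]-o['ee_pos']), C.T@T[:3,2])
for f in(0,1): goal([.28,-.15,.25],-26,f)
E
```

```text
[[0.949, -0.001, -0.316], [0.316, 0.001, 0.949], [-0.0, -1.0, 0.001]]
cam in tool [-0.08286471 -0.14247615 -0.00038441] [0.32204623 0.94672311 0.00125321]
turn [-3.0000e-02  1.3444e+02 -1.0000e-01] shift [218.1 -19.  318.8] | 134.4 387
turn [-8.000e-02 -4.556e+01  3.000e-02] shift [218.1 -19.  318.8] | 45.6 387
```

Request:
apply_moves(
  steps=[
    [0,-7,0,23,-4,33,100],
    [0,-14,0,46,-8,66,100],
    [0,-21,0,69,-12,99,100],
    [0,-28,0,92,-15,132,100],
    [0,-35,0,115,-18,165,100],
  ],
)

```text
time_s: 0.57
ee_pos: [0.2306, -0.3268, 0.2486]
orientation: [0.631, -0.63, -0.32, 0.32]
ft_force: [1.8, 0.1, 0.3]
grip_width: 1.005
```

Run:
```python
from h import *
goal([.36,-.05,.28],-26,1)
```

```text
turn [ -0.09 -10.27   0.06] shift [299.8 -31.   59.5] | 10.3 307
```

Request:
apply_moves(
  steps=[
    [0,-2,0,40,-6,8,100],
    [0,-4,0,80,-12,16,100],
    [0,-6,0,120,-18,24,100],
    [0,-8,0,160,-24,32,100],
    [0,-10,0,200,-30,40,100],
  ],
)

```text
time_s: 0.98
ee_pos: [0.3166, -0.14, 0.2793]
orientation: [0.601, -0.6, -0.374, 0.373]
ft_force: [2.7, 0.3, -0.0]
grip_width: 0.998
```

Run:
```python
from h import *
goal([.55,.02,.30],-26,1)
```

```text
turn [-0.04 -0.17  0.1 ] shift [ 246.6  -20.3 -138.9] | 0.2 284
```

Request:
apply_moves(
  steps=[
    [0,0,0,32,-3,-23,100],
    [0,0,0,64,-6,-46,100],
    [0,0,0,96,-9,-69,100],
    [0,0,0,128,-12,-92,100],
    [0,0,0,160,-15,-115,100],
  ],
)

```text
time_s: 1.4
ee_pos: [0.4917, -0.0458, 0.2944]
orientation: [0.601, -0.599, -0.374, 0.374]
ft_force: [0.1, -0.6, 0.8]
grip_width: 1.001
```

Run:
```python
from h import *
p,K,T=cam('wrist');np.savez('w1.npz',p=p,K=K,T=T);cv2.imwrite('pics/w1.png',p);print(np.round(T,3).tolist(),get_obs()['ft_force'])
goal([.57,.075,.24],-26,1)
```

```text
[[-0.898, 0.416, 0.141, 0.455], [0.44, 0.849, 0.292, -0.121], [0.001, 0.324, -0.946, 0.437], [0.0, 0.0, 0.0, 1.0]] [8.11491696 2.64967444 1.04336623]
turn [-0.14 -0.05  0.04] shift [138.5  52.2 -14.2] | 0.2 149
```

View pics/w1.png

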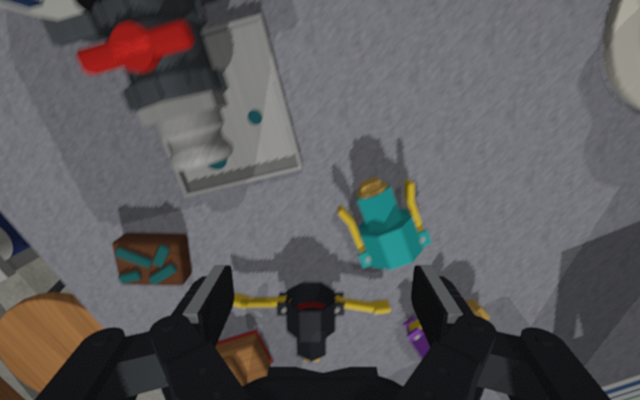

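```bash
cat > ov.py <<'E'
from h import *
def circ(y,r,n=72):
    t=np.linspace(0,2*np.pi,n);return np.c_[r*np.cos(t),np.full(n,y),r*np.sin(t)]
def pose(f,yaw,P):
    a=np.radians(yaw);ex=np.array([np.cos(a),np.sin(a),0]);ey=np.array([-np.sin(a),np.cos(a),0])
    return np.array(f)+P[:,:1]*ex+P[:,1:2]*ey+P[:,2:]*[0,0,1]
def overlay(n,f,yaw,box,k,col=(0,255,0),curves=None):
    d=np.load(n+'.npz');u,v,w,h=box
    c=cv2.resize(d['p'][v:v+h,u:u+w],None,fx=k,fy=k,interpolation=cv2.INTER_CUBIC)
    for P in curves:
        q=(proj(d['K'],d['T'],pose(f,yaw,P))-[u,v]+.5)*k-.5
        cv2.polylines(c,[np.int32(np.round(q*16))],False,col,1,cv2.LINE_AA,4)
    return c
AD=[circ(0,27.5),circ(-4,31.5),circ(-11,31.5),circ(-33,31.5),circ(-48,31.5),
    np.array([[-85,50,-97],[85,50,-97],[85,-100,-97]],float),np.array([[-85,50,-97],[-85,-100,-97]],float)]
AD=[a/1000 for a in AD]
E
python3 - <<'E'
from ov import *
d=np.load('w1.npz');W=(d['K'],d['T'])
a=atz(*W,(301,168),.018);b=atz(*W,(187,193),.018);print(a,b,np.linalg.norm(a-b))
e=(b-a)/np.linalg.norm(b-a);yaw=np.degrees(np.arctan2(e[1],e[0]));ey=np.array([-e[1],e[0],0])
f=(a+b)/2-.05*ey;f[2]=.115;print(f,yaw)
o=np.zeros((600,800,3),np.uint8)
A=overlay('w1',f,yaw,(125,70,190,140),4,curves=AD);o[:560,:760]=A
cv2.imwrite('pics/o1.png',o)
E
```

```text
[ 0.52123374 -0.05081041  0.018     ] [ 0.68063369 -0.08930064  0.018     ] 0.16398122303000792
[ 0.58919754 -0.11865863  0.115     ] -13.575321224312306
```

View pics/o1.png

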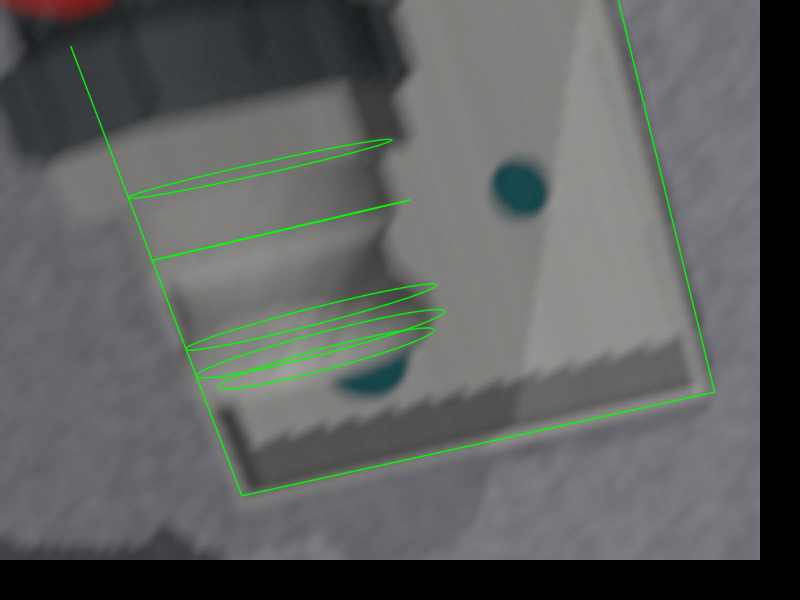

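```bash
cat > fit.py <<'E'
from ov import *
from scipy.optimize import minimize
def grad(p):
    g=cv2.GaussianBlur(p.astype(np.float32),(0,0),1.2)
    m=np.max(np.hypot(cv2.Sobel(g,cv2.CV_32F,1,0),cv2.Sobel(g,cv2.CV_32F,0,1)),axis=2);return np.minimum(m,60)
FL=[(0,27.5),(-4,31.5),(-11,31.5)];RR=[(-33,31.5),(-48,31.5)]
def hull(K,T,f,yaw,S):
    q=np.vstack([proj(K,T,pose(f,yaw,circ(y,r)/1000)) for y,r in S]).astype(np.float32)
    h=cv2.convexHull(q)[:,0];h=np.vstack([h,h[:1]])
    s=np.r_[0,np.cumsum(np.linalg.norm(np.diff(h,axis=0),axis=1))];t=np.linspace(0,s[-1],120)
    return np.c_[np.interp(t,s,h[:,0]),np.interp(t,s,h[:,1])]
def line(K,T,f,yaw,P):
    a=proj(K,T,pose(f,yaw,P));return np.vstack([np.linspace(a[i],a[i+1],50) for i in range(len(a)-1)])
TR=[np.array([[-85,50,-97],[85,50,-97]])/1000.]
def score(x,views,tray=True):
    f,yaw=np.array(x[:3])/1000,x[3];s=0
    for G,K,T in views:
        c=[hull(K,T,f,yaw,FL),hull(K,T,f,yaw,RR)]+([line(K,T,f,yaw,TR[0])] if tray else [])
        for q in c: s-=cv2.remap(G,q[None].astype(np.float32),None,cv2.INTER_LINEAR).mean()
    return s
def load(n): d=np.load(n+'.npz');return grad(d['p']),d['K'],d['T']
E
python3 - <<'E'
from fit import *
from scipy.optimize import differential_evolution
V={n:load(n) for n in('scene0','side0','w1')}
for names in(['scene0','side0','w1'],['scene0','side0'],['w1'],['side0'],['scene0']):
    zb=(105,125) if len(names)>1 else (114.9,115.1)
    r=differential_evolution(score,[(575,607),(-140,-100),zb,(-19,-8)],args=([V[n] for n in names],),seed=1,maxiter=60,tol=1e-6)
    print(names,np.round(r.x,1),round(r.fun,1))
E
```

```text
['scene0', 'side0', 'w1'] [ 590.9 -120.5  111.8  -12.3] -329.0
['scene0', 'side0'] [ 590.6 -120.8  112.4  -12.3] -226.6
['w1'] [ 592.7 -118.5  114.9  -15.2] -111.9
['side0'] [ 590.9 -117.2  115.   -12.3] -93.4
['scene0'] [ 590.5 -134.2  114.9  -11.7] -145.9
```

Run:
```python
from h import *
d=np.load('w1.npz');p=d['p'];W=(d['K'],d['T'])
S=np.load('scene0.npz');D=np.load('side0.npz');S=(S['K'],S['T']);D=(D['K'],D['T'])
# bright pin heads near predicted places
for n,X,a,b in[('near',[.5639,.1559,.0492],(301,207.7),(303.7,228.3)),('far',[.6351,.1206,.0507],(309,238),(342.7,237.7))]:
    u,v=proj(*W,X)[0].astype(int);q=p[v-12:v+13,u-12:u+13].astype(int);m=(q.min(2)>110)&(q.max(2)-q.min(2)<25)
    # grey floor also bright: keep component nearest the middle
    k,l,s,c=cv2.connectedComponentsWithStats(m.astype(np.uint8));print(n,(u,v),[(s[i,4],np.round(c[i]+[u-12,v-12],1).tolist()) for i in range(1,k)])
goal([.6,.14,.2],-26.4,1)
goal([.627,.1935,.12],-26.4,1)
```

```text
near (np.int64(338), np.int64(308)) [(np.int32(6), [348.3, 296.2]), (np.int32(8), [336.9, 309.9]), (np.int32(95), [345.3, 316.3])]
far (np.int64(284), np.int64(308)) [(np.int32(6), [283.5, 310.0])]
turn [-0.14  0.35  0.04] shift [210.   92.3 -12.7] | 0.4 230
turn [-0.14  0.35  0.04] shift [269.9 172.3 -13.6] | 0.4 321
```

Request:
apply_moves(
  steps=[
    [0,0,0,40,14,-2,100],
    [0,0,0,80,28,-4,100],
    [0,0,0,118,42,-6,100],
    [0,0,0,156,56,-8,100],
    [0,0.35,0,190,72,-10,100],
  ],
)

```text
time_s: 1.87
ee_pos: [0.5886, 0.1233, 0.2206]
orientation: [0.602, -0.6, -0.373, 0.373]
ft_force: [1.0, -1.1, -0.2]
grip_width: 0.999
```

Run:
```python
from h import *
d=np.load('w1.npz');W=(d['K'],d['T'])
S=np.load('scene0.npz');D=np.load('side0.npz');S=(S['K'],S['T']);D=(D['K'],D['T'])
n,e1=tri((*S,(301,207.7)),(*D,(303.7,228.3)),(*W,(336.9,309.9)));f,e2=tri((*S,(309,238)),(*D,(342.7,237.7)),(*W,(283.5,310)))
print(n,e1,f,e2,np.linalg.norm(n-f))
e=(f-n)[:2];yaw=np.degrees(np.arctan2(e[1],e[0]));ey=np.array([-e[1],e[0]])/np.linalg.norm(e);g=(n+f)[:2]/2+.062*ey;print('grip',g,'yaw',yaw)
goal([*g,.12],yaw,1); goal([*g,.015],yaw,1)
```

```text
[0.56496544 0.15490906 0.05142241] [array([-0.1,  0.1]), array([ 0.5, -0.6]), array([ 0.5, -0.8])] [0.63565347 0.12009372 0.05216121] [array([-0.1,  0.2]), array([ 0.2, -0.6]), array([ 0.3, -0.6])] 0.07880007319724852
grip [0.62770342 0.19312127] yaw -26.221219722846595
turn [-0.12 -0.17  0.06] shift [ 79.8 100.7  -4.1] | 0.2 129
turn [-0.12 -0.17  0.06] shift [ 79.7 205.7  -4.4] | 0.2 221
```

Request:
apply_moves(
  steps=[
    [0,0,0,40,5,-2,100],
    [0,0,0,80,15,-4,100],
    [0,0,0,80,55,-4,100],
    [0,0,0,80,95,-4,100],
    [0,0,0,80,115,-4,100],
  ],
)

```text
time_s: 2.28
ee_pos: [0.6249, 0.1935, 0.0994]
orientation: [0.603, -0.599, -0.37, 0.376]
ft_force: [-1.3, -0.6, -1.3]
grip_width: 1.003
```

Run:
```python
from h import *
goal([.6277,.1931,.015],-26.2,1)
p,K,T=cam('wrist');np.savez('w2.npz',p=p,K=K,T=T);cv2.imwrite('pics/w2.png',p);print(get_obs()['joints'])
```

```text
turn [-0.48 -0.18 -0.25] shift [ 1.2 84.3 -3.4] | 0.6 84
[ 0.53553314  0.53003778  0.17809172 -0.00581115 -1.23255439 -0.99472817]
```

View pics/w2.png

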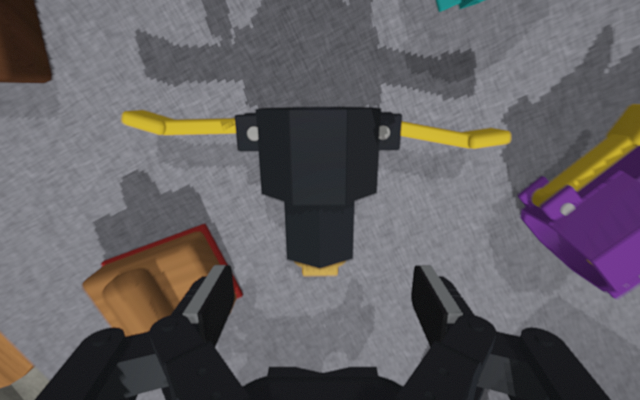

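Run:
```python
from ov import *
d=np.load('w2.npz');W=(d['K'],d['T'])
a=np.radians(-26.2);ex=np.array([np.cos(a),np.sin(a)]);ey=np.array([-ex[1],ex[0]])
for uv in[(207,226),(241,296),(200,238),(222,285)]:
    for z in(.005,.02,.045):
        q=atz(*W,uv,z)[:2]-[.6277,.1931];print(uv,z,np.round([q@ex*1e3,q@ey*1e3],0))
for uv in[(254,133),(384,132)]: q=atz(*W,uv,.0515)[:2]-[.6277,.1931];print('pin',np.round([q@ex*1e3,q@ey*1e3],1))
for uv in[(320,270),(320,200)]: q=atz(*W,uv,.05)[:2]-[.6277,.1931];print('axis',np.round([q@ex*1e3,q@ey*1e3],1))
```

```text
(207, 226) 0.005 [91. 15.]
(207, 226) 0.02 [85.  9.]
(207, 226) 0.045 [75. -2.]
(241, 296) 0.005 [69. 82.]
(241, 296) 0.02 [64. 72.]
(241, 296) 0.045 [57. 54.]
(200, 238) 0.005 [98. 26.]
(200, 238) 0.02 [92. 19.]
(200, 238) 0.045 [81.  7.]
(222, 285) 0.005 [84. 71.]
(222, 285) 0.02 [79. 61.]
(222, 285) 0.045 [70. 45.]
pin [ 37.7 -64.1]
pin [-39.9 -64.5]
axis [-1.3 29.9]
axis [ -1.5 -21.5]
```

Request:
apply_moves(
  steps=[
    [0,0,0,0,30,-2,100],
    [-0.5,-0.2,-0.2,0,60,-2,100],
    [-0.5,-0.2,-0.2,0,84,-2,100],
    [-0.5,-0.2,-0.2,0,84,-2,100],
    [-0.5,-0.2,-0.2,0,84,-2,40],
  ],
  newtons=50,
)

```text
time_s: 2.75
ee_pos: [0.6237, 0.191, 0.0125]
orientation: [-0.6, 0.6, 0.371, -0.376]
ft_force: [-0.4, 0.2, 1.2]
grip_width: 0.884
```

Request:
apply_moves(
  steps=[
    [0,0,0,0,0,0,20],
    [0,0,0,0,0,0,20],
    [0,0,0,0,0,0,20],
    [0,0,0,0,0,0,20],
    [0,0,0,0,0,0,20],
  ],
  newtons=60,
)

```text
time_s: 3.17
ee_pos: [0.6257, 0.1918, 0.0155]
orientation: [-0.6, 0.601, 0.373, -0.375]
ft_force: [0.2, 0.3, 6.1]
grip_width: 0.532
```

Run:
```python
from h import *
o=get_obs();print(o['grip_width'],o['ft_force'],o['ee_pos']);goal([.6277,.1931,.015],-26.2,1)
```

```text
0.5320364270147465 [0.16139214 0.325907   6.07261832] [0.62571428 0.19178436 0.01551867]
turn [ 0.01  0.03 -0.17] shift [ 2.1  0.5 -1.2] | 0.2 2
```

Request:
apply_moves(
  steps=[
    [0,0,0,0,-30,0,20],
    [0,0,0,0,-65,0,20],
    [0,0,0,0,-100,0,20],
    [0,0,0,0,-115,0,20],
    [0,0,0,0,-115,0,20],
  ],
)

```text
time_s: 3.58
ee_pos: [0.6281, 0.193, 0.1361]
orientation: [-0.599, 0.601, 0.376, -0.371]
ft_force: [0.6, 0.3, -3.4]
grip_width: 0.527
```

```bash
cat >> h.py <<'E'
F=np.array([.591,-.120,0]);YA=-12.3
def ad(x,y,z):
    a=np.radians(YA);return F+x/1e3*np.array([np.cos(a),np.sin(a),0])+y/1e3*np.array([-np.sin(a),np.cos(a),0])+[0,0,z/1e3]
def inad():
    o=get_obs();d=o['ee_pos']-F;a=np.radians(YA);M=rot(o['orientation']).as_matrix()
    print('TCP in adaptor mm',np.round([1e3*(d[0]*np.cos(a)+d[1]*np.sin(a)),1e3*(-d[0]*np.sin(a)+d[1]*np.cos(a)),1e3*d[2]],1),'tool z yaw rel',round((np.degrees(np.arctan2(M[1,2],M[0,2]))-YA)%360,1),'grip',round(o['grip_width'],3),'F',np.round(o['ft_force'],1),'t',round(o['time_s'],1))
E
python3 - <<'E'
from h import *
inad();goal(ad(0,105,130),YA,1)
E
```

```text
TCP in adaptor mm [-30.4 313.7 136.1] tool z yaw rel 166.1 grip 0.527 F [ 0.6  0.3 -3.4] t 3.6
turn [  0.36 -13.86   0.21] shift [-195.4    5.7  -79.5] | 13.9 211
```

Request:
apply_moves(
  steps=[
    [0.1,-3,0,-38,0,-16,20],
    [0.2,-6,0,-76,1,-32,20],
    [0.3,-9,0.1,-114,2,-48,20],
    [0.3,-12,0.2,-152,3,-64,20],
    [0.4,-13.9,0.2,-186,4,-77,20],
  ],
)

```text
time_s: 4.0
ee_pos: [0.6135, -0.0098, 0.1298]
orientation: [0.551, -0.549, -0.443, 0.445]
ft_force: [0.7, -0.1, -4.2]
grip_width: 0.532
```

Request:
apply_moves(
  steps=[
    [0,0,0,0,0,0,20],
    [0,0,0,0,0,0,20],
  ],
)

```text
time_s: 4.17
ee_pos: [0.6115, -0.012, 0.1276]
orientation: [0.553, -0.549, -0.441, 0.445]
ft_force: [-0.3, 0.3, -4.6]
grip_width: 0.531
```

Run:
```python
from h import *
inad();goal(ad(0,103,93.5),YA,1)
for n in('scene','side','wrist'):
    p,K,T=cam(n);np.savez(n+'2.npz',p=p,K=K,T=T)
from ov import *
F2=F+[0,0,.115]
A=overlay('scene2',F2,YA,(60,170,230,150),3,curves=AD[:5]);B=overlay('side2',F2,YA,(250,220,160,180),2,curves=AD[:5]);C=cv2.resize(np.load('wrist2.npz')['p'],(400,250))
o=np.zeros((600,800,3),np.uint8)
A=A[:,:690];A=cv2.resize(A,(460,300));o[:300,:460]=A;o[:360,470:790]=B[:360,:320];o[310:560,:400]=C
cv2.imwrite('pics/o2.png',o)
```

```text
TCP in adaptor mm [ -3.  109.9 127.6] tool z yaw rel 179.9 grip 0.531 F [-0.3  0.3 -4.6] t 4.2
turn [-0.49 -0.08 -0.03] shift [-6.8 34.  -3.3] | 0.5 35
```

View pics/o2.png

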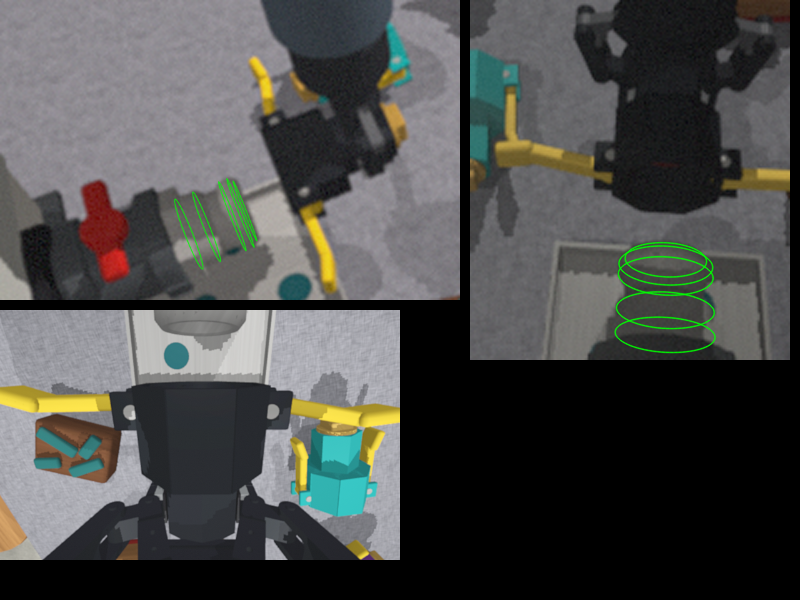

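Run:
```python
from h import *
d=np.load('wrist2.npz');p=d['p'];K,T=d['K'],d['T'];print(K[0,2],K[1,2])
g=cv2.GaussianBlur(cv2.cvtColor(p,cv2.COLOR_BGR2GRAY),(0,0),1)
for v in(4,10,16,22): print(v,g[v,225:415:4].tolist())
for y,r in((0,27.5),(-4,31.5),(-11,31.5)):
    print(y,np.round(proj(K,T,[ad(-r,y,115),ad(r,y,115)]),1).tolist())
cv2.imwrite('pics/c3.png',cv2.resize(p[:150,200:440],None,fx=3,fy=3,interpolation=cv2.INTER_CUBIC))
```

```text
322.2459746900909 203.85769436266906
4 [187, 187, 189, 190, 188, 168, 113, 118, 120, 122, 123, 126, 125, 127, 130, 132, 132, 124, 131, 132, 134, 136, 125, 135, 135, 134, 136, 137, 136, 134, 135, 135, 133, 133, 138, 139, 137, 134, 133, 133, 132, 130, 139, 204, 206, 207, 209, 205]
10 [188, 189, 189, 191, 188, 175, 109, 112, 114, 117, 117, 119, 121, 123, 126, 127, 127, 127, 127, 128, 131, 132, 132, 130, 130, 131, 133, 132, 130, 130, 130, 128, 128, 133, 135, 133, 130, 129, 124, 126, 126, 121, 149, 208, 206, 207, 208, 205]
16 [188, 189, 189, 191, 189, 184, 110, 107, 109, 110, 113, 112, 116, 119, 121, 121, 119, 117, 116, 116, 117, 116, 115, 114, 114, 117, 117, 116, 118, 120, 120, 121, 127, 129, 128, 125, 124, 123, 122, 120, 114, 111, 167, 209, 205, 207, 208, 205]
22 [188, 190, 189, 191, 190, 188, 185, 113, 104, 106, 106, 101, 102, 108, 113, 119, 120, 121, 126, 128, 128, 129, 131, 133, 136, 133, 129, 128, 129, 124, 122, 120, 119, 116, 109, 104, 105, 111, 115, 111, 106, 162, 206, 208, 205, 207, 207, 204]
0 [[380.0, 27.7], [255.4, 27.1]]
-4 [[389.7, 17.4], [245.7, 16.7]]
-11 [[390.9, -1.1], [244.4, -1.8]]
```

View pics/c3.png

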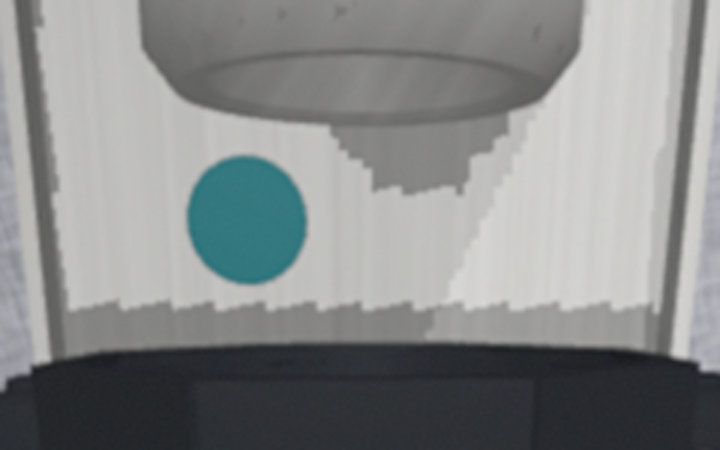

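Request:
apply_moves(
  steps=[
    [-0.4,0,0,-2,12,-1,20],
    [-0.5,-0.1,0,-4,24,-2,20],
    [-0.5,-0.1,0,-7,34,-2.3,20],
    [-0.5,-0.1,0,-7,34,-2.3,20],
    [-0.5,-0.1,0,-7,34,-2.3,20],
  ],
  newtons=80,
)

```text
time_s: 4.73
ee_pos: [0.6132, -0.0157, 0.0941]
orientation: [-0.549, 0.55, 0.445, -0.445]
ft_force: [0.6, -0.1, -3.7]
grip_width: 0.528
```

Run:
```python
from h import *
inad();goal(ad(-1,60,93.5),YA,1)
S=cam('scene');D=cam('side');np.savez('scene3.npz',p=S[0],K=S[1],T=S[2]);np.savez('side3.npz',p=D[0],K=D[1],T=D[2])
# pin heads: predicted from TCP, then nearest bright spots
o=get_obs();a=np.radians(YA);ex=np.array([np.cos(a),np.sin(a),0]);ey=np.array([-ex[1],ex[0],0])
for s in(-1,1):
    X=o['ee_pos']+s*.0385*ex-.062*ey+[0,0,.0215+.0135];v=[]
    for p,K,T in(S,D):
        u,w=proj(K,T,X)[0].astype(int);q=p[w-7:w+8,u-7:u+8].astype(int);m=((q.min(2)>100)&(q.max(2)-q.min(2)<30)).astype(np.uint8)
        k,l,st,c=cv2.connectedComponentsWithStats(m);print(s,(u,w),[(int(st[i,4]),np.round(c[i]+[u-7,w-7],1).tolist()) for i in range(1,k)])
    print(X)
```

```text
TCP in adaptor mm [ -0.5 106.6  94.1] tool z yaw rel 180.3 grip 0.528 F [ 0.6 -0.1 -3.7] t 4.7
turn [ 0.08  0.31 -0.04] shift [-46.6   0.6   0.7] | 0.3 47
-1 (np.int64(198), np.int64(243)) [(34, [191.7, 242.5]), (16, [203.1, 237.1]), (6, [199.0, 242.8])]
-1 (np.int64(321), np.int64(312)) []
[ 0.56341284 -0.06825397  0.13048664]
1 (np.int64(212), np.int64(277)) [(11, [214.2, 277.5]), (11, [205.5, 282.1])]
1 (np.int64(376), np.int64(315)) [(1, [376.0, 313.0])]
[ 0.63864535 -0.08465731  0.13048664]
```

Request:
apply_moves(
  steps=[
    [0,0.3,0,-12,0.6,0.5,20],
    [0,0.3,0,-24,0.6,0.5,20],
    [0,0.3,0,-30,0.6,0.5,20],
    [0,0.3,0,-35,0.6,0.5,20],
    [0,0.3,0,-40,0.6,0.5,20],
  ],
)

```text
time_s: 5.25
ee_pos: [0.6047, -0.0553, 0.0947]
orientation: [-0.55, 0.552, 0.444, -0.442]
ft_force: [-0.9, 2.2, -4.3]
grip_width: 0.524
```

Run:
```python
from h import *
inad();goal(ad(-1,50,93.5),YA,1)
```

```text
TCP in adaptor mm [-0.4 66.1 94.7] tool z yaw rel 179.9 grip 0.524 F [-0.9  2.2 -4.3] t 5.2
turn [ 0.18 -0.07  0.06] shift [-16.1   1.2   0.6] | 0.2 16
```

Request:
apply_moves(
  steps=[
    [0,0,0,-6,0.5,0.3,20],
    [0,0,0,-12,0.5,0.3,20],
    [0,0,0,-18,0.5,0.3,20],
    [0,0,0,-23,0.5,0.3,20],
    [0,0,0,-26,0.5,0.3,20],
  ],
)

```text
time_s: 5.67
ee_pos: [0.5989, -0.0814, 0.0943]
orientation: [-0.55, 0.552, 0.444, -0.442]
ft_force: [1.2, 9.0, -5.0]
grip_width: 0.528
```

Run:
```python
from h import *
inad()
```

```text
TCP in adaptor mm [-0.5 39.4 94.3] tool z yaw rel 179.9 grip 0.528 F [ 1.2  9.  -5. ] t 5.7
```

Force is starting to rise at y ≈ 39, close to the expected 38. I'll push a little more until it firmly stops.

Request:
apply_moves(
  steps=[
    [0,0,0,-3,0,0,20],
    [0,0,0,-6,0,0,20],
    [0,0,0,-6,0,0,20],
  ],
)

```text
time_s: 5.92
ee_pos: [0.599, -0.0812, 0.0945]
orientation: [0.552, -0.55, -0.448, 0.439]
ft_force: [0.2, 22.0, -1.0]
grip_width: 0.529
```

Run:
```python
from h import *
inad()
```

```text
TCP in adaptor mm [-0.4 39.7 94.5] tool z yaw rel 179.9 grip 0.529 F [ 0.2 22.  -1. ] t 5.9
```

Request:
apply_moves(
  steps=[
    [0,0,0,0,0,0,20],
    [0,0,0,0,0,0,20],
    [0,0,0,0,0,0,90],
    [0,0,0,0,0,0,90],
    [0,0,0,0,0,0,90],
  ],
)

```text
time_s: 6.33
ee_pos: [0.5996, -0.082, 0.0952]
orientation: [0.551, -0.551, -0.448, 0.438]
ft_force: [-0.8, 0.6, -0.9]
grip_width: 0.898
```

Run:
```python
from h import *
inad()
```

```text
TCP in adaptor mm [ 0.3 38.9 95.2] tool z yaw rel 179.9 grip 0.898 F [-0.8  0.6 -0.9] t 6.3
```

Request:
apply_moves(
  steps=[
    [0,0,0,0,-20,0,100],
    [0,0,0,0,-50,0,100],
    [0,0,0,0,-80,0,60],
    [0,0,0,0,-110,0,20],
    [0,0,0,0,-110,0,0],
  ],
)

```text
time_s: 6.75
ee_pos: [0.6017, -0.0846, 0.2132]
orientation: [-0.548, 0.554, 0.451, -0.435]
ft_force: [0.5, 0.6, 1.2]
grip_width: 0.606
```

```bash
cat > arms.py <<'E'
from h import *
def toad(P):
    a=np.radians(YA);d=P-F;return np.array([1e3*(d[0]*np.cos(a)+d[1]*np.sin(a)),1e3*(-d[0]*np.sin(a)+d[1]*np.cos(a))])
def arms(name,zt=.121):
    p,K,T=cam(name);h=cv2.cvtColor(p,cv2.COLOR_BGR2HSV)
    m=(h[...,0]>20)&(h[...,0]<34)&(h[...,1]>150)&(h[...,2]>70)
    vs,us=np.nonzero(m);Q=np.array([toad(atz(K,T,(u,v),zt)) for u,v in zip(us,vs)])
    for n,s in(('near',-1),('far',1)):
        L=(Q-[s*38.5,-24])*[s,1];r=np.hypot(*L.T);k=(r<95)&(r>25)&(L[:,0]>-12)
        if k.sum()<15: print(name,n,'few',k.sum());continue
        L=L[k];c=L[(np.hypot(*L.T)>55)];t=c.mean(0) if len(c) else L.mean(0)
        print(name,n,k.sum(),'rmax',round(r[k].max()),'tab mid (out,y)',np.round(t,1),'angle',round(np.arctan2(t[0],t[1])-np.arctan2(7,68),2))
def body(name):
    pass
E
python3 - <<'E'
from arms import *
inad();print(get_obs()['joints'])
for n in('side','scene','wrist'): arms(n)
goal(ad(-98,0,205),YA,1);goal(ad(-98,-75,205),YA-90,1)
E
```

```text
TCP in adaptor mm [  2.9  36.9 213.2] tool z yaw rel 179.9 grip 0.606 F [0.5 0.6 1.2] t 6.8
[ 0.11475844  0.36022441  0.21088083 -0.00405926 -1.39854466 -0.33058528]
side near 33 rmax 55 tab mid (out,y) [53.9 10.8] angle 1.27
side far 382 rmax 78 tab mid (out,y) [65.4 -8. ] angle 1.59
scene near 136 rmax 86 tab mid (out,y) [69.2  8.8] angle 1.34
scene far 212 rmax 86 tab mid (out,y) [70.6 -2. ] angle 1.5
wrist near 1110 rmax 85 tab mid (out,y) [68.7  6.8] angle 1.37
wrist far 1061 rmax 79 tab mid (out,y) [65.6 -5.7] angle 1.56
turn [ 0.46 -0.12  0.64] shift [-37.6  -0.7  97.5] | 0.8 105
turn [-0.14 89.87  0.86] shift [-112.6   -1.6   97.3] | 89.9 149
```

Request:
apply_moves(
  steps=[
    [0,7,0,-15,0,25,0],
    [0,14,0,-30,0,50,0],
    [0,21,0,-50,0,75,0],
    [0,28,0,-75,0,97,0],
    [0,35,0,-100,0,97,0],
  ],
)

```text
time_s: 7.32
ee_pos: [0.4783, -0.1601, 0.2029]
orientation: [0.662, -0.657, -0.259, 0.251]
ft_force: [0.4, -0.1, 0.3]
grip_width: -0.003
```

Run:
```python
from arms import *
inad();goal(ad(-98,-75,205),YA-90,1);goal(ad(-98,-75,100),YA-90,1)
```

```text
TCP in adaptor mm [-101.6  -63.2  202.9] tool z yaw rel 144.6 grip -0.003 F [ 0.4 -0.1  0.3] t 7.3
turn [-0.45 54.58  0.59] shift [-7.5 -2.2 -9.7] | 54.6 13
turn [-0.45 54.58  0.59] shift [ -8.8 102.8 -10. ] | 54.6 104
```

Request:
apply_moves(
  steps=[
    [0,7,0,-3,0,-4,0],
    [-0.1,14,0.1,-6,0,-8,0],
    [-0.2,21,0.2,-8,0,-10,0],
    [-0.3,28,0.3,-8,0,-10,0],
    [-0.4,35,0.5,-8,0,-10,0],
  ],
)

```text
time_s: 7.73
ee_pos: [0.4782, -0.1733, 0.2014]
orientation: [-0.706, 0.706, 0.043, -0.042]
ft_force: [-0.6, 0.7, -0.3]
grip_width: 0.005
```

Run:
```python
from arms import *
inad();goal(ad(-98,-75,100),YA-90,1)
```

```text
TCP in adaptor mm [-98.9 -76.1 201.4] tool z yaw rel 109.2 grip 0.005 F [-0.6  0.7 -0.3] t 7.7
turn [-0.000e+00  1.918e+01  1.000e-02] shift [  1.2 101.4   0.8] | 19.2 101
```

Request:
apply_moves(
  steps=[
    [0,7,0,1,25,1,0],
    [0,14,0,1,50,1,0],
    [0,19,0,1,75,1,0],
    [0,19,0,1,95,1,0],
    [0,19,0,1,101,1,0],
  ],
)

```text
time_s: 8.15
ee_pos: [0.4758, -0.1718, 0.0959]
orientation: [0.703, -0.703, 0.078, -0.072]
ft_force: [-0.2, 0.0, 0.0]
grip_width: 0.002
```

Run:
```python
from arms import *
inad();arms('wrist');arms('scene');goal(ad(-98,-40,100),YA-90,1)
```

```text
TCP in adaptor mm [-101.5  -75.2   95.9] tool z yaw rel 90.1 grip 0.002 F [-0.2  0.   0. ] t 8.2
wrist near 2820 rmax 88 tab mid (out,y) [70.4  5.3] angle 1.39
wrist far few 0
scene near 133 rmax 86 tab mid (out,y) [69.3  8.9] angle 1.34
scene far 211 rmax 86 tab mid (out,y) [70.6 -2. ] angle 1.5
turn [ 0.05  0.21 -0.24] shift [ 1.8 -1.3 35.2] | 0.3 35
```

Request:
apply_moves(
  steps=[
    [0,0,0,0,-2,20,0],
    [0,0,0,0,-3,36,0],
    [0,0,0,0,-3,46,0],
    [0,0,0,0,-3,55,0],
    [0,0,0,0,-3,63,0],
  ],
)

```text
time_s: 8.67
ee_pos: [0.4915, -0.1105, 0.1026]
orientation: [-0.703, 0.704, -0.075, 0.073]
ft_force: [-0.2, -2.8, 0.4]
grip_width: -0.004
```

Run:
```python
from arms import *
inad();arms('wrist');arms('scene');arms('side')
```

```text
TCP in adaptor mm [-99.2 -12.  102.6] tool z yaw rel 90.2 grip -0.004 F [-0.2 -2.8  0.4] t 8.7
wrist near 1564 rmax 89 tab mid (out,y) [67.  32.6] angle 1.02
wrist far few 0
scene near 179 rmax 82 tab mid (out,y) [57.7 33.8] angle 0.94
scene far 224 rmax 87 tab mid (out,y) [70.1 -6.2] angle 1.56
side near 132 rmax 58 tab mid (out,y) [47.9 29.7] angle 0.91
side far 393 rmax 78 tab mid (out,y) [ 65.1 -12. ] angle 1.65
```

Request:
apply_moves(
  steps=[
    [0,0,0,1,0,8,0],
    [0,0,0,4,0,16,0],
    [0,0,0,7,0,24,0],
    [0,0,0,14,0,32,0],
    [0,0,0,21,0,38,0],
  ],
)

```text
time_s: 9.23
ee_pos: [0.5187, -0.0776, 0.1014]
orientation: [-0.703, 0.704, -0.077, 0.071]
ft_force: [-5.0, -7.9, 1.1]
grip_width: 0.005
```

Run:
```python
from arms import *
inad();arms('wrist');arms('scene');arms('side')
```

```text
TCP in adaptor mm [-79.7  26.  101.4] tool z yaw rel 90.3 grip 0.005 F [-5.  -7.9  1.1] t 9.2
wrist near 990 rmax 91 tab mid (out,y) [40.5 72.7] angle 0.41
wrist far few 0
scene near 284 rmax 92 tab mid (out,y) [28.1 67.3] angle 0.29
scene far 232 rmax 86 tab mid (out,y) [ 69.7 -10. ] angle 1.61
side near 173 rmax 72 tab mid (out,y) [23.1 56.8] angle 0.28
side far 408 rmax 77 tab mid (out,y) [ 63.6 -16.9] angle 1.73
```

Run:
```python
from ov import *
for n in('scene','side','wrist'):
    p,K,T=cam(n);np.savez(n+'4.npz',p=p,K=K,T=T)
F2=F+[0,0,.115]
# expected home outline: cup top flat edges (z=+37), mouth y=-38, back y=14 ; tail 14..62
def rect(x,y0,y1,z): return np.array([[-x,y0,z],[x,y0,z],[x,y1,z],[-x,y1,z],[-x,y0,z]])/1e3
CU=[rect(21.4,-38,14,37),rect(13.3*0+.1,14,62,26.5),circ(-24,.1),np.array([[-38.5,-24,14],[-38.5,-23,14]])/1e3,np.array([[38.5,-24,14],[38.5,-23,14]])/1e3]
A=overlay('scene4',F2,YA,(90,190,180,140),3,curves=CU);B=overlay('side4',F2,YA,(260,250,170,150),3,curves=CU);C=cv2.resize(np.load('wrist4.npz')['p'],(280,175))
o=np.zeros((600,800,3),np.uint8)
A=cv2.resize(A,(400,311));o[:311,:400]=A;B=cv2.resize(B,(400,353));o[:353,400:]=B;o[360:535,:280]=C
D=overlay('side4',F2,YA,(250,260,60,60),4,curves=CU)
o[360:600,400:640]=D
cv2.imwrite('pics/o4.png',o)
```

```text
(no output)
```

View pics/o4.png

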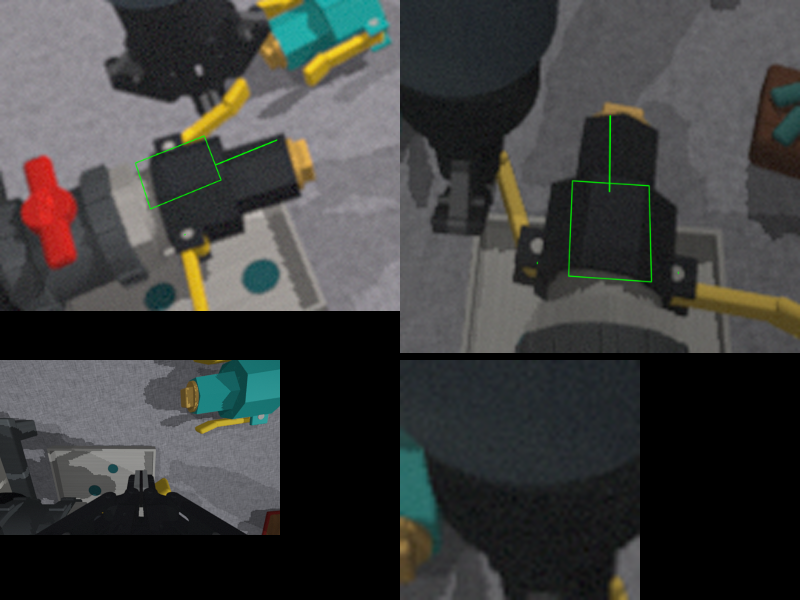

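Run:
```python
from arms import *
S=np.load('scene4.npz');D=np.load('side4.npz');S=(S['K'],S['T']);D=(D['K'],D['T'])
for n,a,b in(('near',(165.6,255.7),(318.2,354.1)),('far',(174.6,295.8),(377.7,365.6))):
    X,e=tri((*S,a),(*D,b));print(n,toad(X),X[2],e,toad(atz(*S,a,.1295)),toad(atz(*D,b,.1295)))
```

```text
near [-39.07238361 -14.09569495] 0.13017031267000664 [array([-0.2,  0.4]), array([-0.3, -0.5])] [-40.10473461 -13.59329056] [-38.70977328 -14.47775715]
far [ 38.69281304 -21.7236148 ] 0.12464035288905129 [array([-0.1,  0.2]), array([-0.2, -0.3])] [ 41.39248471 -21.05532626] [ 38.24681267 -23.9698209 ]
```

Request:
apply_moves(
  steps=[
    [0,0,0,-12,0,-5,0],
    [0,0,0,-12,-35,-5,0],
    [0,0,0,-5,-70,5,0],
    [0,0,0,25,-70,21,0],
    [0,0,0,38,-70,21,0],
  ],
)

```text
time_s: 9.95
ee_pos: [0.5652, -0.0626, 0.1743]
orientation: [0.704, -0.702, 0.072, -0.075]
ft_force: [0.9, -0.8, -0.6]
grip_width: 0.002
```

Run:
```python
from arms import *
inad();arms('scene');arms('side');goal(ad(-41,47,103),YA-90,1)
```

```text
TCP in adaptor mm [-37.5  50.6 174.3] tool z yaw rel 90.3 grip 0.002 F [ 0.9 -0.8 -0.6] t 9.9
scene near 212 rmax 81 tab mid (out,y) [33.5 58.4] angle 0.42
scene far 204 rmax 88 tab mid (out,y) [71.8 -0.7] angle 1.48
side near 289 rmax 86 tab mid (out,y) [38.  58.6] angle 0.47
side far 404 rmax 77 tab mid (out,y) [64.4 -9.2] angle 1.61
turn [-0.1   0.26 -0.18] shift [-1.5 68.1 -2.1] | 0.3 68
```

```bash
cat >> arms.py <<'E'
def pins():
    V=[cam('scene'),cam('side')]
    for s in(-1,1):
        out=[]
        for p,K,T in V:
            u,w=proj(K,T,ad(s*38.5,-20,129.5))[0].astype(int);q=p[w-9:w+10,u-9:u+10].astype(int)
            g=q.min(2)-np.array(q.max(2)-q.min(2));bh=cv2.morphologyEx(np.clip(g,0,255).astype(np.uint8),cv2.MORPH_TOPHAT,np.ones((6,6),np.uint8))
            k,l,st,c=cv2.connectedComponentsWithStats((bh>35).astype(np.uint8))
            out.append([(int(st[i,4]),np.round(toad(atz(K,T,c[i]+[u-9,w-9],.1295)),1).tolist()) for i in range(1,k) if 3<=st[i,4]<=40])
        print('pin','near' if s<0 else 'far','scene',out[0],'side',out[1])
E
python3 - <<'E'
from arms import *
pins()
E
```

```text
pin near scene [(4, [-53.4, -6.2]), (17, [-42.3, -17.9]), (4, [-35.8, -36.0])] side [(12, [-39.3, -17.2])]
pin far scene [(9, [31.0, -33.4]), (30, [40.6, -18.6])] side [(28, [38.8, -21.3]), (5, [49.0, -21.2])]
```

Request:
apply_moves(
  steps=[
    [0,0,0,-4,15,-4,0],
    [0,0.2,0,-4,35,-4,0],
    [0,0.2,0,-4,55,-4,0],
    [0,0.2,0,-4,68,-4,0],
    [0,0.2,0,-6,70,-4,0],
  ],
)

```text
time_s: 10.57
ee_pos: [0.5515, -0.0666, 0.0982]
orientation: [0.704, -0.703, 0.079, -0.072]
ft_force: [0.4, -0.7, -0.0]
grip_width: 0.002
```

Run:
```python
from arms import *
inad()
S=np.load('scene3.npz');S=(S['K'],S['T'])
for uv in((199,242.8),(214.2,277.5)): print(toad(atz(*S,uv,.1295)))
goal(ad(-71,28.5,103),YA-90,1)
```

```text
TCP in adaptor mm [-49.9  43.7  98.2] tool z yaw rel 90.0 grip 0.002 F [ 0.4 -0.7 -0. ] t 10.6
[-39.58387371  45.64701296]
[38.59643519 46.84472514]
turn [-0.02 -0.   -0.57] shift [-21.1  -4.6 -15.2] | 0.6 26
```

Request:
apply_moves(
  steps=[
    [0,0,0,-6,-3,-2,0],
    [0,0,0,-12,-4,-6,0],
    [0,0,0,-18,-4,-11,0],
    [0,0,0,-23,-4,-16,0],
    [0,0,0,-25,-4,-19,0],
  ],
)

```text
time_s: 10.98
ee_pos: [0.5229, -0.0801, 0.1038]
orientation: [0.704, -0.702, 0.078, -0.073]
ft_force: [1.3, 2.2, 2.3]
grip_width: 0.001
```

Run:
```python
from arms import *
inad();pins();arms('scene');arms('side')
```

```text
TCP in adaptor mm [-75.   24.5 103.8] tool z yaw rel 90.0 grip 0.001 F [1.3 2.2 2.3] t 11.0
pin near scene [(21, [-43.4, -5.3]), (4, [-47.5, -13.9]), (24, [-41.1, -21.1]), (20, [-37.7, -35.0])] side [(26, [-38.1, -20.4])]
pin far scene [(6, [23.0, -31.5]), (32, [41.7, -15.4])] side [(31, [39.1, -18.6])]
scene near 95 rmax 57 tab mid (out,y) [46.1 31.7] angle 0.87
scene far 199 rmax 90 tab mid (out,y) [72.3  7.6] angle 1.36
side near 121 rmax 84 tab mid (out,y) [63.4 39.7] angle 0.91
side far 384 rmax 77 tab mid (out,y) [64.6 -1.7] angle 1.49
```

Request:
apply_moves(
  steps=[
    [0,0,0,4,-10,3,0],
    [0,0,0,5,-45,5,0],
    [0,0,0,15,-75,35,0],
    [0,0,0,45,-75,60,0],
    [0,0,0,75,-60,85,0],
  ],
)

```text
time_s: 11.6
ee_pos: [0.6184, -0.0127, 0.168]
orientation: [0.704, -0.702, 0.075, -0.076]
ft_force: [1.9, -0.6, -0.1]
grip_width: -0.0
```

Run:
```python
from arms import *
inad();goal(ad(0,108,105),YA-90,1)
```

```text
TCP in adaptor mm [  3.9 110.7 168. ] tool z yaw rel 90.0 grip -0.0 F [ 1.9 -0.6 -0.1] t 11.6
turn [-0.16 -0.    0.03] shift [-3.9 63.  -2.9] | 0.2 63
```

Request:
apply_moves(
  steps=[
    [0,0,0,-3,30,0,0],
    [0,0,0,-4,60,0,0],
    [0,0,0,-4,63,-3,0],
    [0,0,0,-4,63,-12,0],
    [0,0,0,-4,63,-20,0],
  ],
)

```text
time_s: 12.02
ee_pos: [0.6119, -0.0301, 0.1062]
orientation: [0.705, -0.701, 0.074, -0.077]
ft_force: [7.6, 24.3, -0.4]
grip_width: 0.002
```

Request:
apply_moves(
  steps=[
    [0,0,0,0,0,-4,0],
    [0,0,0,0,0,-8,0],
    [0,0,0,0,0,-8,0],
    [0,0,0,0,0,-8,0],
  ],
)

```text
time_s: 12.35
ee_pos: [0.615, -0.0318, 0.1093]
orientation: [0.71, -0.696, 0.069, -0.081]
ft_force: [8.5, 21.2, -4.0]
grip_width: -0.003
```

Run:
```python
from arms import *
inad();pins();arms('scene');arms('side')
```

```text
TCP in adaptor mm [  4.7  91.3 109.3] tool z yaw rel 90.1 grip -0.003 F [ 8.5 21.2 -4. ] t 12.3
pin near scene [(14, [-42.3, -4.7]), (15, [-42.0, -21.3]), (21, [-38.8, -34.8])] side [(6, [-40.0, -19.4])]
pin far scene [(33, [40.5, -20.3]), (4, [35.5, -35.2])] side [(28, [38.3, -23.3]), (7, [48.8, -21.6])]
scene near 205 rmax 89 tab mid (out,y) [57.8 40.4] angle 0.86
scene far 218 rmax 89 tab mid (out,y) [71.5 -0.5] angle 1.48
side near 267 rmax 85 tab mid (out,y) [56.2 41. ] angle 0.84
side far 381 rmax 76 tab mid (out,y) [64.2 -9.4] angle 1.61
```

Request:
apply_moves(
  steps=[
    [0,0,0,0,0,12,0],
    [0,0,0,-5,-36,14,0],
    [0,0,0,-30,-70,10,0],
    [0,0,0,-65,-75,-10,0],
    [0,0,0,-100,-75,-30,0],
  ],
)

```text
time_s: 12.97
ee_pos: [0.5109, -0.0421, 0.1875]
orientation: [0.71, -0.696, 0.066, -0.084]
ft_force: [-0.1, 0.0, 0.3]
grip_width: -0.0
```

Run:
```python
from arms import *
inad();goal(ad(-127,-5,103),YA-90,1);pins()
```

```text
TCP in adaptor mm [-94.8  59.1 187.5] tool z yaw rel 90.1 grip -0.0 F [-0.1  0.   0.3] t 13.0
turn [-1.27  0.12  1.38] shift [-34.3  82.2 -65.9] | 1.9 111
pin near scene [(15, [-40.4, -5.4]), (23, [-41.0, -20.7]), (20, [-39.0, -34.8])] side [(3, [-49.1, -19.0]), (25, [-39.4, -21.3]), (3, [-48.6, -25.3])]
pin far scene [(29, [40.7, -20.7]), (4, [37.3, -35.6])] side [(29, [38.5, -23.4]), (6, [48.9, -21.9])]
```

Request:
apply_moves(
  steps=[
    [-0.5,0,0.5,-20,0,-33,0],
    [-1.2,0,1.3,-34,5,-64,0],
    [-1.2,0,1.3,-34,35,-66,0],
    [-1.2,0,1.3,-34,70,-66,0],
    [-1.2,0,1.3,-34,82,-66,0],
  ],
)

```text
time_s: 13.48
ee_pos: [0.4567, -0.1005, 0.0993]
orientation: [0.703, -0.703, 0.08, -0.074]
ft_force: [-0.2, 1.0, -1.0]
grip_width: -0.004
```

Run:
```python
from arms import *
inad()
```

```text
TCP in adaptor mm [-135.3   -9.5   99.3] tool z yaw rel 89.8 grip -0.004 F [-0.2  1.  -1. ] t 13.5
```

Request:
apply_moves(
  steps=[
    [0,0,0,12,-3,6,0],
    [0,0,0,22,-4,11,0],
    [0,0,0,29,-4,14,0],
    [0,0,0,36,-4,17,0],
    [0,0,0,43,-4,20,0],
  ],
)

```text
time_s: 13.9
ee_pos: [0.5034, -0.0906, 0.1039]
orientation: [0.703, -0.703, 0.08, -0.074]
ft_force: [-1.3, -0.7, 0.4]
grip_width: 0.002
```

Run:
```python
from arms import *
inad();pins();arms('scene');arms('side')
```

```text
TCP in adaptor mm [-91.8  10.  103.9] tool z yaw rel 89.8 grip 0.002 F [-1.3 -0.7  0.4] t 13.9
pin near scene [(22, [-40.9, -18.8]), (10, [-33.5, -36.3])] side [(3, [-46.0, -8.2]), (3, [-40.7, -7.9]), (28, [-38.8, -19.5])]
pin far scene [(27, [41.1, -21.3]), (11, [43.6, -36.5])] side [(29, [38.6, -24.5]), (6, [48.9, -23.1])]
scene near 236 rmax 89 tab mid (out,y) [44.9 54.4] angle 0.59
scene far 227 rmax 88 tab mid (out,y) [71.6 -4. ] angle 1.52
side near 174 rmax 69 tab mid (out,y) [36.5 48. ] angle 0.55
side far 403 rmax 77 tab mid (out,y) [ 64.2 -12.5] angle 1.66
```

Request:
apply_moves(
  steps=[
    [0,0,0,6,0,1,0],
    [0,0,0,12,0,3,0],
    [0,0,0,17,0,5,0],
    [0,0,0,20,0,6,0],
  ],
)

```text
time_s: 14.43
ee_pos: [0.5245, -0.0883, 0.1026]
orientation: [0.703, -0.702, 0.08, -0.074]
ft_force: [-2.9, 2.8, -0.6]
grip_width: -0.002
```

Run:
```python
from arms import *
inad();pins();arms('scene');arms('side')
```

```text
TCP in adaptor mm [-71.8  16.8 102.6] tool z yaw rel 89.8 grip -0.002 F [-2.9  2.8 -0.6] t 14.4
pin near scene [(21, [-40.9, -19.0]), (18, [-38.5, -34.9])] side [(6, [-40.0, -8.7]), (7, [-50.3, -20.3]), (30, [-38.8, -19.4])]
pin far scene [(27, [41.0, -21.1]), (7, [39.1, -35.7]), (3, [47.0, -36.7])] side [(29, [38.6, -24.2]), (6, [48.9, -23.1])]
scene near 257 rmax 87 tab mid (out,y) [23.4 66.2] angle 0.24
scene far 226 rmax 88 tab mid (out,y) [71.6 -4. ] angle 1.52
side near 124 rmax 61 tab mid (out,y) [16.6 55.3] angle 0.19
side far 396 rmax 77 tab mid (out,y) [ 64.4 -12.5] angle 1.66
```

Request:
apply_moves(
  steps=[
    [0,0,0,5,0,3,0],
    [0,0,0,10,0,6,0],
    [0,0,0,14,0,8,0],
    [0,0,0,17,0,9,0],
    [0,0,0,18,0,9,0],
  ],
)

```text
time_s: 15.05
ee_pos: [0.5403, -0.0846, 0.1016]
orientation: [-0.702, 0.703, -0.083, 0.071]
ft_force: [-13.7, -1.6, 4.2]
grip_width: -0.004
```

Run:
```python
from arms import *
inad();pins();arms('scene');arms('side')
```

```text
TCP in adaptor mm [-57.1  23.8 101.6] tool z yaw rel 89.8 grip -0.004 F [-13.7  -1.6   4.2] t 15.1
pin near scene [(14, [-49.2, -3.6]), (27, [-41.1, -16.7])] side [(4, [-50.6, -17.1]), (31, [-39.0, -16.9])]
pin far scene [(31, [40.6, -21.5]), (8, [41.7, -36.6])] side [(8, [48.9, -23.1]), (28, [38.2, -24.3])]
scene near 231 rmax 88 tab mid (out,y) [ 0.8 71.3] angle -0.09
scene far 221 rmax 88 tab mid (out,y) [71.3 -6.3] angle 1.56
side near 133 rmax 68 tab mid (out,y) [-0.7 60.3] angle -0.11
side far 406 rmax 77 tab mid (out,y) [ 63.6 -15.2] angle 1.7
```

Request:
apply_moves(
  steps=[
    [0,0,0,0,0,0,0],
    [0,0,0,-10,0,0,0],
    [0,0,0,-25,0,0,0],
    [0,0,0,-35,-30,0,0],
    [0,0,0,-35,-65,0,0],
  ],
)

```text
time_s: 15.67
ee_pos: [0.5052, -0.0765, 0.1662]
orientation: [-0.702, 0.703, -0.084, 0.07]
ft_force: [1.0, 0.5, 0.2]
grip_width: -0.0
```

Run:
```python
from arms import *
inad();pins();arms('scene');arms('side');arms('wrist');goal(ad(105,-80,200),YA-90,1)
print(get_obs()['joints'])
```

```text
TCP in adaptor mm [-93.1  24.2 166.2] tool z yaw rel 89.8 grip -0.0 F [1.  0.5 0.2] t 15.7
pin near scene [(4, [-53.1, -6.7]), (22, [-40.2, -34.4]), (23, [-42.2, -18.8])] side [(28, [-38.8, -18.0])]
pin far scene [(6, [35.1, -34.8]), (28, [41.1, -20.1])] side [(29, [38.5, -23.4]), (7, [48.9, -22.5])]
scene near 216 rmax 86 tab mid (out,y) [ 3.8 70.5] angle -0.05
scene far 215 rmax 89 tab mid (out,y) [71.6 -2.8] angle 1.51
side near 251 rmax 85 tab mid (out,y) [ 6.5 69. ] angle -0.01
side far 386 rmax 76 tab mid (out,y) [ 63.5 -12.7] angle 1.67
wrist near 590 rmax 89 tab mid (out,y) [10.7 77. ] angle 0.03
wrist far few 0
turn [ 0.11 -0.2  -0.82] shift [ 195.   -35.3 -104.1] | 0.9 224
[ 0.15290796  0.22342809 -0.09642085 -0.00363817 -1.26502686 -1.94073045]
```

Request:
apply_moves(
  steps=[
    [0,0,0,5,-30,0,0],
    [0,0,0,40,-38,-15,0],
    [0,0,0,78,-38,-35,0],
    [0,0,0,115,-38,-55,0],
    [0,0,-0.4,152,-38,-75,0],
  ],
)

```text
time_s: 16.33
ee_pos: [0.6409, -0.1826, 0.2019]
orientation: [-0.703, 0.703, -0.08, 0.074]
ft_force: [1.3, 0.4, 0.7]
grip_width: -0.002
```

Run:
```python
from arms import *
inad();goal(ad(105,-80,200),YA-90,1);goal(ad(103,-78,102),YA-90,1)
```

```text
TCP in adaptor mm [ 62.  -50.5 201.9] tool z yaw rel 89.8 grip -0.002 F [1.3 0.4 0.7] t 16.3
turn [ 0.1  -0.16 -0.48] shift [ 43.1   1.6 -29.4] | 0.5 52
turn [ 0.1  -0.16 -0.48] shift [ 41.9  99.6 -27.2] | 0.5 111
```

Request:
apply_moves(
  steps=[
    [0,0,-0.3,22,0,-14,0],
    [0,0,-0.5,42,5,-27,0],
    [0,0,-0.5,42,40,-27,0],
    [0,0,-0.5,42,80,-27,0],
    [0,0,-0.5,42,98,-27,0],
  ],
)

```text
time_s: 16.75
ee_pos: [0.6729, -0.2174, 0.0956]
orientation: [0.703, -0.703, 0.08, -0.074]
ft_force: [-0.7, 1.5, -2.0]
grip_width: 0.002
```

Run:
```python
from arms import *
inad();arms('scene')
```

```text
TCP in adaptor mm [100.8 -77.7  95.6] tool z yaw rel 89.7 grip 0.002 F [-0.7  1.5 -2. ] t 16.8
scene near 213 rmax 86 tab mid (out,y) [ 4.  70.4] angle -0.05
scene far 155 rmax 88 tab mid (out,y) [71.6 -2.9] angle 1.51
```

Request:
apply_moves(
  steps=[
    [0,0,0,1,-4,18,0],
    [0,0,0,2,-6,33,0],
    [0,0,0,2,-6,45,0],
    [0,0,0,2,-6,56,0],
    [0,0,0,2,-6,66,0],
  ],
)

```text
time_s: 17.22
ee_pos: [0.6881, -0.1518, 0.0997]
orientation: [0.703, -0.703, 0.082, -0.072]
ft_force: [-0.7, -1.9, -0.5]
grip_width: -0.0
```

Run:
```python
from arms import *
inad();pins();arms('scene');arms('side')
```

```text
TCP in adaptor mm [101.6 -10.4  99.7] tool z yaw rel 89.8 grip -0.0 F [-0.7 -1.9 -0.5] t 17.2
pin near scene [] side [(9, [-50.5, -10.9]), (4, [-50.4, -19.7]), (28, [-38.2, -20.9])]
pin far scene [] side [(29, [38.8, -17.1]), (8, [46.4, -29.7])]
scene near 86 rmax 84 tab mid (out,y) [12.3 72.4] angle 0.07
scene far 77 rmax 93 tab mid (out,y) [72.  35.2] angle 1.01
side near 257 rmax 82 tab mid (out,y) [12.6 66.8] angle 0.08
side far 213 rmax 64 tab mid (out,y) [52.2 27.2] angle 0.99
```

Request:
apply_moves(
  steps=[
    [0,0,0,4,0,2,0],
    [0,0,0,-1,0,7,0],
    [0,0,0,-6,0,12,0],
    [0,0,0,-12,0,16,0],
  ],
)

```text
time_s: 17.75
ee_pos: [0.6805, -0.1341, 0.1002]
orientation: [0.703, -0.702, 0.081, -0.074]
ft_force: [1.9, -1.0, 0.3]
grip_width: -0.0
```

Run:
```python
from arms import *
inad();pins();arms('side');arms('scene')
```

```text
TCP in adaptor mm [ 90.5   5.3 100.2] tool z yaw rel 89.8 grip -0.0 F [ 1.9 -1.   0.3] t 17.8
pin near scene [] side [(8, [-50.4, -10.5]), (4, [-50.4, -19.7]), (27, [-38.3, -20.8])]
pin far scene [] side [(27, [38.9, -17.1]), (8, [46.1, -29.7])]
side near 248 rmax 84 tab mid (out,y) [13.4 67.2] angle 0.09
side far 167 rmax 64 tab mid (out,y) [40.1 43.2] angle 0.65
scene near few 0
scene far 104 rmax 94 tab mid (out,y) [59.7 53. ] angle 0.74
```

Request:
apply_moves(
  steps=[
    [0,0,0,14,0,-6,0],
    [0,0,0,14,-36,0,0],
    [0,0,0,-5,-70,30,0],
    [0,0,0,-38,-72,60,0],
    [0,0,0,-70,-70,92,0],
  ],
)

```text
time_s: 18.37
ee_pos: [0.6397, -0.039, 0.1737]
orientation: [0.704, -0.702, 0.08, -0.075]
ft_force: [0.6, 1.5, -0.7]
grip_width: 0.003
```

Run:
```python
from arms import *
inad();pins();arms('side');arms('scene');goal(ad(8,108,105),YA-90,1)
```

```text
TCP in adaptor mm [ 30.3  89.5 173.7] tool z yaw rel 89.7 grip 0.003 F [ 0.6  1.5 -0.7] t 18.4
pin near scene [(23, [-40.9, -20.5]), (21, [-38.6, -34.9])] side [(3, [-39.1, -11.8]), (5, [-50.3, -20.3]), (27, [-38.3, -20.2])]
pin far scene [(7, [21.6, -31.1]), (29, [40.7, -15.3])] side [(30, [39.0, -17.8]), (3, [47.2, -30.1])]
side near 235 rmax 82 tab mid (out,y) [11.6 66.7] angle 0.07
side far 299 rmax 80 tab mid (out,y) [50.3 43.2] angle 0.76
scene near 159 rmax 76 tab mid (out,y) [ 5.  64.4] angle -0.03
scene far 269 rmax 93 tab mid (out,y) [55.7 47.7] angle 0.76
turn [-0.03 -0.06 -0.69] shift [-19.9  66.8  18.1] | 0.7 72
```

Request:
apply_moves(
  steps=[
    [0,0,0,-18,0,22,0],
    [0,0,-0.6,-20,30,22,0],
    [0,0,-0.6,-20,65,22,0],
    [0,0,-0.6,-20,67,15,0],
    [0,0,-0.6,-20,67,4,0],
  ],
)

```text
time_s: 18.98
ee_pos: [0.6177, -0.0306, 0.1027]
orientation: [-0.703, 0.703, -0.078, 0.074]
ft_force: [7.1, 10.7, 2.8]
grip_width: -0.002
```

Request:
apply_moves(
  steps=[
    [0,0,0,0,0,-5,0],
    [0,0,0,0,0,-10,0],
    [0,0,0,0,0,-12,0],
    [0,0,0,0,0,-12,0],
  ],
)

```text
time_s: 19.32
ee_pos: [0.6221, -0.0339, 0.1063]
orientation: [0.709, -0.697, 0.073, -0.079]
ft_force: [8.6, 30.8, -0.1]
grip_width: -0.001
```

Run:
```python
from arms import *
inad();pins();arms('side');arms('scene')
```

```text
TCP in adaptor mm [ 12.   90.7 106.3] tool z yaw rel 90.0 grip -0.001 F [ 8.6 30.8 -0.1] t 19.3
pin near scene [(26, [-41.4, -20.9]), (22, [-38.9, -34.6])] side [(3, [-50.4, -19.0]), (26, [-39.6, -21.0])]
pin far scene [(31, [40.2, -21.0]), (7, [37.4, -35.2])] side [(29, [38.2, -23.6])]
side near 239 rmax 83 tab mid (out,y) [ 8.3 67.9] angle 0.02
side far 284 rmax 77 tab mid (out,y) [53.7 36.3] angle 0.87
scene near 76 rmax 54 tab mid (out,y) [ 4.9 41.6] angle 0.01
scene far 238 rmax 89 tab mid (out,y) [57.8 41. ] angle 0.85
```

Request:
apply_moves(
  steps=[
    [0,0,0,0,0,12,0],
    [0,0,0,4,-36,13,0],
    [0,0,0,30,-70,5,0],
    [0,0,0,60,-74,-20,0],
    [0,0,0,90,-74,-46,0],
  ],
)

```text
time_s: 19.93
ee_pos: [0.7026, -0.1015, 0.1879]
orientation: [0.709, -0.697, 0.068, -0.082]
ft_force: [2.0, -0.2, 0.3]
grip_width: -0.002
```

Run:
```python
from arms import *
inad();pins();goal(ad(116,-8,102),YA-90,1)
```

```text
TCP in adaptor mm [105.1  41.8 187.9] tool z yaw rel 90.1 grip -0.002 F [ 2.  -0.2  0.3] t 19.9
pin near scene [(22, [-41.2, -20.8]), (21, [-39.1, -34.6])] side [(4, [-50.5, -18.4]), (26, [-39.5, -21.3])]
pin far scene [(28, [40.3, -20.8])] side [(28, [38.5, -23.6])]
turn [-0.88 -0.33  0.49] shift [ 10.5  78.  -46.6] | 1.1 91
```

Request:
apply_moves(
  steps=[
    [-0.5,0,0.3,6,-6,-26,0],
    [-0.8,0,0.5,10,-4,-50,0],
    [-0.8,0,0.5,10,30,-50,0],
    [-0.8,0,0.5,10,65,-50,0],
    [-0.8,0,0.5,10,78,-48,0],
  ],
)

```text
time_s: 20.45
ee_pos: [0.6998, -0.1561, 0.0985]
orientation: [0.703, -0.702, 0.081, -0.077]
ft_force: [-0.3, 0.3, -1.8]
grip_width: -0.002
```

Run:
```python
from arms import *
inad();pins();arms('side');goal(ad(92,10,102),YA-90,1)
```

```text
TCP in adaptor mm [114.  -12.1  98.5] tool z yaw rel 89.5 grip -0.002 F [-0.3  0.3 -1.8] t 20.4
pin near scene [] side [(3, [-50.4, -19.0]), (25, [-39.6, -21.2])]
pin far scene [] side [(27, [38.4, -23.3])]
side near 231 rmax 83 tab mid (out,y) [ 8.  67.8] angle 0.01
side far 291 rmax 77 tab mid (out,y) [53.8 36.6] angle 0.87
turn [ 0.   -0.39 -0.03] shift [-23.9   0.8  21. ] | 0.4 32
```

Request:
apply_moves(
  steps=[
    [0,0,0,-2,-2,10,0],
    [0,0,0,-9,-3,16,0],
    [0,0,0,-16,-3,19,0],
    [0,0,0,-22,-3,22,0],
    [0,0,0,-28,-3,24,0],
  ],
)

```text
time_s: 21.02
ee_pos: [0.6799, -0.1253, 0.1074]
orientation: [0.703, -0.703, 0.077, -0.079]
ft_force: [1.9, -0.6, 0.9]
grip_width: -0.006
```

Run:
```python
from arms import *
inad();pins();arms('side')
```

```text
TCP in adaptor mm [ 88.   13.8 107.4] tool z yaw rel 89.7 grip -0.006 F [ 1.9 -0.6  0.9] t 21.0
pin near scene [] side [(4, [-50.4, -19.7]), (25, [-39.2, -21.7])]
pin far scene [(3, [34.7, -34.9])] side [(30, [38.6, -22.8]), (7, [48.7, -26.3])]
side near 228 rmax 83 tab mid (out,y) [ 8.8 67.8] angle 0.03
side far 186 rmax 71 tab mid (out,y) [35.9 50.3] angle 0.52
```

Request:
apply_moves(
  steps=[
    [0,0,0,-6,2,1,0],
    [0,0,0,-12,4,2,0],
    [0,0,0,-18,4,4,0],
    [0,0,0,-24,4,7,0],
    [0,0,0,-30,4,10,0],
  ],
)

```text
time_s: 21.58
ee_pos: [0.6517, -0.1091, 0.1027]
orientation: [-0.703, 0.703, -0.078, 0.078]
ft_force: [2.8, -2.4, 0.8]
grip_width: -0.001
```

Request:
apply_moves(
  steps=[
    [0,0,0,-3,0,0,0],
    [0,0,0,-6,0,0,0],
    [0,0,0,-6,0,0,0],
  ],
)

```text
time_s: 21.83
ee_pos: [0.6497, -0.1076, 0.1044]
orientation: [0.703, -0.703, 0.074, -0.081]
ft_force: [13.2, -2.2, -0.9]
grip_width: -0.005
```

Run:
```python
from arms import *
inad();pins();arms('side');arms('scene')
```

```text
TCP in adaptor mm [ 54.7  24.6 104.4] tool z yaw rel 89.7 grip -0.005 F [13.2 -2.2 -0.9] t 21.8
pin near scene [(23, [-41.7, -34.3]), (4, [-39.3, -24.4])] side [(5, [-50.3, -20.3]), (23, [-39.1, -22.0])]
pin far scene [] side [(3, [44.5, -8.7]), (3, [49.4, -14.8]), (21, [39.1, -20.5]), (8, [48.9, -23.1])]
side near 234 rmax 83 tab mid (out,y) [10.4 67.3] angle 0.05
side far 218 rmax 84 tab mid (out,y) [ 1.6 67.7] angle -0.08
scene near few 0
scene far 70 rmax 86 tab mid (out,y) [13.  75.7] angle 0.07
```

Request:
apply_moves(
  steps=[
    [0,0,0,0,0,0,0],
    [0,0,0,12,0,0,0],
    [0,0,0,28,-5,0,0],
    [0,0,0,32,-40,0,0],
    [0,0,0,32,-80,0,0],
  ],
)

```text
time_s: 22.45
ee_pos: [0.6776, -0.114, 0.1806]
orientation: [-0.703, 0.703, -0.078, 0.077]
ft_force: [1.4, 0.4, 0.6]
grip_width: -0.002
```

Request:
apply_moves(
  steps=[
    [0,0,0,0,-30,10,0],
    [0,0,0,0,-60,40,0],
    [0,0,0,0,-60,70,0],
    [0,0,0,0,-60,90,0],
    [0,0,0,0,-60,90,0],
  ],
)

```text
time_s: 22.87
ee_pos: [0.6969, -0.0216, 0.2395]
orientation: [0.703, -0.702, 0.078, -0.074]
ft_force: [-0.2, -0.6, -0.5]
grip_width: -0.0
```

Run:
```python
from arms import *
from ov import overlay,circ
inad();pins();arms('side');arms('scene');print('qvel',np.abs(get_obs()['qvel']).max())
for n in('scene','side'):
    p,K,T=cam(n);np.savez(n+'9.npz',p=p,K=K,T=T)
F2=F+[0,0,.115]
A=overlay('scene9',F2,YA,(80,190,140,120),4,curves=[]);B=overlay('side9',F2,YA,(280,270,130,130),4,curves=[])
A=cv2.resize(A,(400,343));B=cv2.resize(B,(400,400));o=np.zeros((560,800,3),np.uint8);o[:343,:400]=A;o[:400,400:]=B
o[350:550,:320]=cv2.resize(np.load('scene9.npz')['p'],(320,200));cv2.imwrite('pics/o9.png',o)
```

```text
TCP in adaptor mm [ 82.5 118.6 239.5] tool z yaw rel 89.9 grip -0.0 F [-0.2 -0.6 -0.5] t 22.9
pin near scene [(20, [-41.1, -20.4]), (23, [-38.8, -34.6])] side [(4, [-50.4, -19.7]), (25, [-39.4, -21.3])]
pin far scene [(30, [39.6, -19.4]), (5, [34.7, -34.9])] side [(30, [38.5, -22.0]), (10, [48.8, -24.4])]
side near 221 rmax 83 tab mid (out,y) [ 8.5 67.4] angle 0.02
side far 206 rmax 81 tab mid (out,y) [ 4.5 67.4] angle -0.04
scene near 214 rmax 84 tab mid (out,y) [ 4.7 69. ] angle -0.03
scene far 298 rmax 84 tab mid (out,y) [10.4 69.1] angle 0.05
qvel 0.012988490336816918
```

View pics/o9.png

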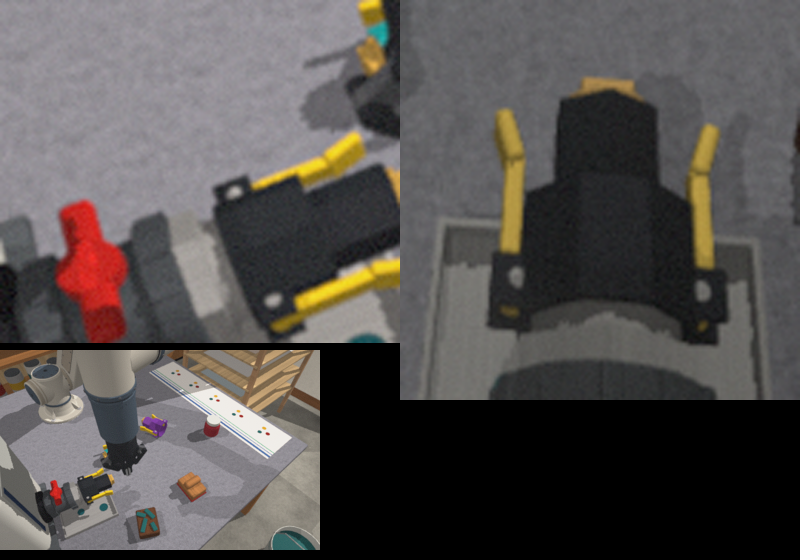

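Both arms lie flat along the coupling: the near arm is at side-crop pixels (507,190) and the far arm at (703,200). The coupling is seated, the blocks and jar are standing where they were, and the gripper is clear.

```bash
python3 -c "
from bench import close_job;print(close_job())"
```

```text
the job is handed in; nothing more can be done
None
```

I pushed the black coupling home onto the adaptor with both cam arms open. Then I shut the near (-x) arm and the far (+x) arm one after the other, backed the gripper off and handed the job in at about 23 s. `close_job()` reports no verdict, so the result below rests on my own measurements.

**Going on:** The coupling stopped firmly under a push of about 22 N, with the TCP at y = 39.6 mm against the 38 mm expected. I read that as fully home.

**Setback:** The first try at the near arm dragged the coupling about 6–10 mm off the adaptor and turned it by about 5°. I reopened that arm to about 0.85 rad, pushed the coupling home again on its plug, and shut the arm with a mostly inward push. The far arm also turned the coupling, by about 5°, so I pushed it home once more before shutting that arm.

**Last checks:**
- **Arms:** both read within ±0.05 rad of shut in the scene and side views. I pressed each with about 13 N before letting go.
- **Seating:** the near hinge pin read 0.0–0.3 mm and the far one 1.3–1.6 mm from their fully-home readings, so the coupling is turned about 1°. The cameras are only good to about 2 mm.
- **Surroundings:** the robot was clear of everything. The blocks and jar looked unmoved in the last scene picture, but I did not measure them.

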